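# Sort milled slide carriages with a stepped go / no-go gauge

## Robot

A 7-joint arm with a two-finger parallel gripper is mounted at the origin on the work surface; the furniture and walls round the work are solid. World frame = base frame: x ahead of the robot, y to its left, z up, the work surface at z = 0. Lengths are in m, angles in rad, forces in N, time in s.
With the tool pointing down it reaches from about 0.425 to 0.825 m from the base axis. Payload 3.6 kg.
Tool frame: the origin (TCP) lies midway between the tips of the shut fingers; the grasp point (between the pads) lies 19 mm behind it; z points along the fingers, y is the line along which they close (so a half turn about z gives the same grasp; the last joint's range is limited). The gripper opens to 93 mm and grips with 3 to 60 N. Pads are 15 mm wide; open, the fingers measure 128 mm over their backs; the gripper's body (75 mm by 188 mm) begins 65 mm behind the grasp point.
Start: joints at [-1.218, 0.615, -0.013, 1.423, 0.008, 1.103, -0.04], TCP at [0.24, 0.604, 0.219] pointing down, gripper open.
Joint ranges: [-3.12, 3.12], [-0.3, 2.06], [-1.34, 1.32], [0.26, 2.42], [-1.36, 4.5], [0.01, 1.98], [-2.84, 2.84]. Speed limits (rad/s): [2.79, 2.79, 3.14, 3.14, 3.14, 3.14, 3.14].

## Interface

Orientations are given as a unit quaternion [x, y, z, w].
In Python, from rig import observe, grab_frame, camera_model, finish_job gives the robot as it stands. The module is installed in compiled form; this text tells all that it offers.
- The arm moves only by the tool carry_out, never from a script. Its argument "motion" is one flat list of numbers, 6 for each row, row after row: the shift along the world's x, y, z in mm, then the turn, a rotation vector about the world's x, y, z in rad. In form: [tx, ty, tz, ax, ay, az, tx, ty, tz, ax, ay, az, ...]. A call has 1 to 12 rows; each row shifts and turns the commanded pose from where the row before left it; what a row does not reach is not made up. A row lasts 1/10 s, in which the tool goes at most 50 mm and 8.59 degrees, less where a joint would pass 70% of its speed; a pose out of reach is approached as far as the arm can. A call is refused whole if a number of a shift passes 50 or a number of a turn 0.15, either way. A call with a gripper value outside its range is refused whole. "gripper" is the opening, from -1 (shut) to 1 (fully open), set as the call begins (left out, the last holds). The fingers move at their own pace and stop on an object; the grip force is fixed at half the most. Time passes only in rows, so rows that do not move let the fingers close. It gives the time, the measured TCP pose, the force, the opening and the grip force at its end, in the units of the state.
- observe(): the state, without advancing time (a new reading comes with each control period).
- grab_frame(name): name is "scene" or "top" or "wrist"; returns the picture (400x640x3 uint8, blue, green, red); there is no depth.
- camera_model(name): a dict with "fx", "fy", "cx", "cy" (pixels), "position" and "orientation" of the camera in the world. Camera axes: x right, y up, looking along -z (the intrinsics and any distortion apply to the point x, -y, -z); pixel columns grow to the right and rows downward; lengths in m; the calibration is good to about 2 mm. The wrist camera is an equidistant fisheye: a pixel r from the principal point sees the ray r / f radians off the axis. A picture is of the moment at which its call begins: read the wrist's pose just before it. camera_model takes no time and is no camera call; for the wrist camera it gives the pose at the moment of the call.
- finish_job(): hands the job in; it is judged then, once.
The state is a dict: "clock": time; "joints": joint angles; "dq": joint speeds; "joint_torque": joint torques, N m; "tcp_pos": TCP position; "orientation": TCP orientation; "contact_force": force on the tool from outside, world axes, zero at the start; "wrist_torque": the same for the moment, N m; "opening": finger opening in m; "gripper_force": force on a finger pad.
Only numpy, scipy, OpenCV 4.12 (cv2) and the standard library are available. Lean on these libraries where they do the work, as an engineer would, in place of code of your own. Each camera call takes 0.05 s, during which the arm holds its last target. There are 200 camera calls.

## Task

Sort the three slide carriages on the kitting board by the groove in their underside: one at a time, hold each square to the tilted step gauge, press its groove lightly over the blade as far as it goes without forcing it, and put it in its tray before you try the next. A carriage that passes over the thin go step (green) and is stopped by the thicker no-go step (red) is good and belongs in the shallow green tray; one that will not go over the go step belongs in the yellow tray, to be milled again; one that goes over both steps down to the bed is scrap for the red tray. Leave each standing flat in its tray, groove down, and do not disturb the bottle, the solder reel or the mirror mount.

Things in the scene. Friction and masses are not known exactly. Their poses are not given: they have to be found in the camera images.
- kit_board: fixed wooden kitting board, 84 (x) x 300 (y) x 8 thick, a strip 11 wide and 5 high along both long edges; the three carriages stand on it side by side, 100 apart. Origin: centre of its underside.
- nest_1 (a point): board top (8 above the mat) in the middle of the nest at the board's -y end. In each nest stands one carriage, groove down and along x, its underside's centre within 2 (x) and 4 (y) and 4 degrees of this frame. Carriage: aluminium, 52 (x) x 36 (y) x 27 high, black end caps, 0.09 to 0.19 kg; carriages have no pose of their own in the state.
- nest_2 (a point): the same for the middle nest. The groove, 18 deep, runs along x through the middle of the underside. Its width is unseen and tells good from bad: tight 8.5, good 11.5, loose 14.5; which carriage is which varies. Grip across the 36 mm with the fingertips 8 or more above the underside; the groove is then midway between the fingers.
- nest_3 (a point): the same for the nest at the board's +y end
- gauge_stand: fixed grey stand of the gauge, base 110 (x) x 84 (y) x 16 high, with two cheeks 71 apart outside that carry the tilting head on a cross pin (along y) 55 above the mat; the clamp knob sticks out 52 to the -y side. Origin: centre of its underside.
- gauge_head (a joint): tilt of the gauge head in its stand in rad (0 = blade straight up; positive = leaning towards the stand's -x, the robot's side); it is clamped stiffly and stays as found, somewhere from 0.40 to 0.65
- gauge_tip (a point): middle of the tip of the steel gauge blade. The frame leans with the head: z points out of the tip (up and to the robot), x along the blade (40 long), y across it. The go step, 10 thick (y), reaches 8 mm down from the tip; its tip edges are chamfered 1.5. Try a carriage by moving it along -z, groove along x, centred on the blade; 3 to 8 N is enough, over 60 N in all contacts is forcing.
- gauge_shoulder (a point): middle of the top of the no-go step, 8 mm below the tip, same axes; from here down the blade is 13 thick (y), shoulder edges chamfered 1. A good carriage's underside stops here, a tight one's within about 1 mm of the tip.
- gauge_bed (a point): middle of the flat bed, 64 (x) x 30 (y), at the blade's foot, 16 mm below the tip, same axes; a loose carriage's underside comes down to here
- tray_green: shallow green plastic sorting tray, 100 (x) x 95 (y) outside, fixed to the mat; rim 10 high, walls 3, floor 3 thick. Origin: centre of its underside.
- tray_yellow: shallow yellow plastic sorting tray, 100 (x) x 95 (y) outside, fixed to the mat; rim 10 high, walls 3, floor 3 thick. Origin: centre of its underside.
- tray_red: shallow red plastic sorting tray, 100 (x) x 95 (y) outside, fixed to the mat; rim 10 high, walls 3, floor 3 thick. Origin: centre of its underside.
- dropper_bottle: brown dropper bottle, 33 across, 102 high, a bystander. Origin: centre of its underside.
- solder_reel: blue and white reel of solder, 59 across, 36 high, a bystander. Origin: centre of its underside.
- mirror_mount: black mirror mount on a foot, 37 x 50 x 74 high, a bystander. Origin: centre of its underside.
There are look-alikes about, which are no part of the job. What is meant by the tray_yellow is not brown, and is the larger of those in its own colour. There is more than one size of the tray_green; the job needs the smaller.

How it is judged:
By the outcome, as a careful person would: the job done as asked, in the order asked, and still so for the second after the job is handed in, with the robot touching nothing.
It also fails if it takes over 72 s, if anything falls off the work surface, if the arm or the gripper's body presses on something with over 40 N, if the wrist force passes 120 N, or if a joint passes its speed limit or range.

## Working session

There is one attempt and no reset: what is moved stays moved. The work goes in short steps, Python scripts to look and compute and a tool call to move; the robot and the scene stay as the last step left them, time stands still between calls to the robot, and variables do not carry over. Pictures are saved under pics/ and viewed, at most 10 in all, crops included, and the job is handed in when it is done.

Besides the shell and the picture viewer there is one more tool, called after "Emit:" as name(argument=value, ...) on one line, values as JSON. carry_out: Moves the arm, as the interface text tells. Its arguments: {"type":"object","properties":{"motion":{"type":"array"},"gripper":{"type":"number"}},"required":["motion"]}

```bash
mkdir -p pics
python3 - <<'E'
from rig import *
import cv2
s=observe();print(s)
for n in("scene","top"):
    cv2.imwrite(f"pics/{n}0.png",grab_frame(n));print(n,camera_model(n))
E
```

```text
{'clock': 0.0, 'joints': array([-1.21852107,  0.61591417, -0.01261109,  1.42489295,  0.00811549,
        1.10337008, -0.04040083]), 'dq': array([ 5.01903780e-04,  4.97399385e-04, -8.01166823e-04,  9.01381205e-05,
        1.21944523e-03, -2.56667906e-04, -3.62989052e-04]), 'joint_torque': array([ 1.76853082e-04, -4.58942664e+01,  2.09513339e-01, -1.65741706e+01,
       -6.09975681e-02,  2.06332264e-02,  2.33484079e-04]), 'tcp_pos': array([0.24006711, 0.603199  , 0.21748643]), 'orientation': array([ 1.88223802e-01,  9.82125346e-01, -1.24906804e-03, -2.12578625e-04]), 'contact_force': array([-0.62860456,  0.66870713,  0.34775076]), 'wrist_torque': array([-0.01568598,  0.01332002,  0.01538844]), 'gripper_force': 0.0, 'opening': 0.0931370875374556}
scene {'fx': 519.0037731206506, 'fy': 519.0037731206506, 'cx': 309.06691926125046, 'cy': 204.0395413066884, 'position': array([-0.54095189,  0.81191196,  1.10087223]), 'orientation': array([-0.16657717,  0.41385686,  0.82099268, -0.3562942 ])}
top {'fx': 407.1727880940899, 'fy': 407.1727880940899, 'cx': 319.18331438309247, 'cy': 207.6740593732689, 'position': array([ 0.19121083, -0.11415929,  1.48981492]), 'orientation': array([ 0.05134848, -0.06974514, -0.70075549,  0.70812477])}
```

View pics/top0.png

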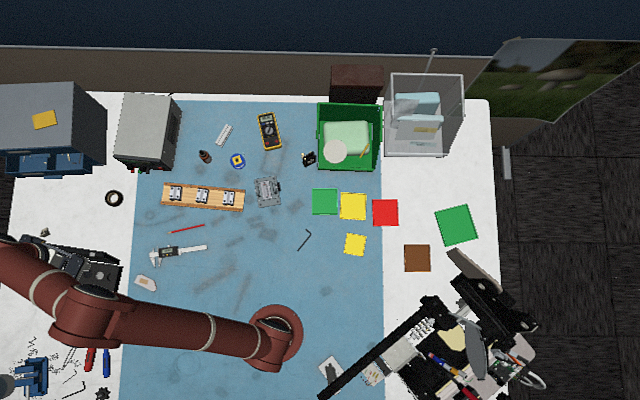

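View pics/scene0.png

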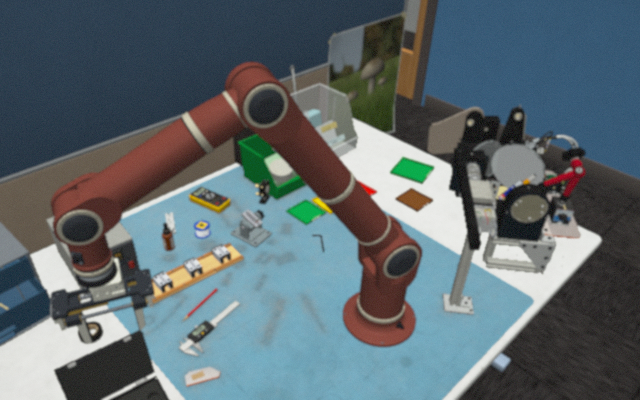

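Top view (up = +x, left = +y). The board is at (203,196) and the gauge at (268,191). Green candidates are (325,201) smaller and (458,225) larger, so I choose the first. Yellow candidates are (353,206) larger, (355,244) smaller and a brown one at (417,258), so I choose the first. Red is (385,212). Bystanders: bottle (204,157), reel (237,160), mount (308,158).

Run:
```python
import cv2
a=cv2.imread("pics/top0.png")
b=cv2.resize(a[140:270,155:285],None,fx=6,fy=6,interpolation=cv2.INTER_CUBIC)[:600]
c=cv2.resize(a[140:270,285:485],None,fx=4,fy=4,interpolation=cv2.INTER_CUBIC)
cv2.imwrite("pics/c1.png",b[:600]);cv2.imwrite("pics/c2.png",c)
```

```text
(no output)
```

View pics/c1.png

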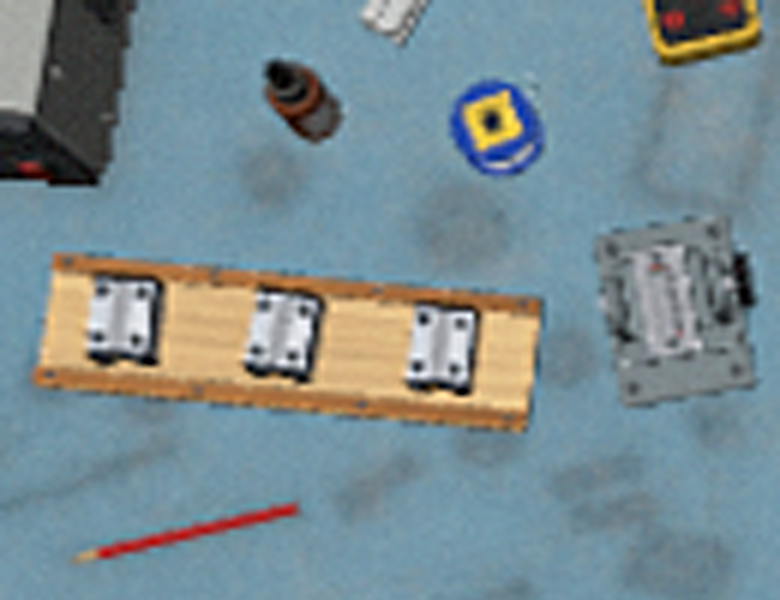

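View pics/c2.png

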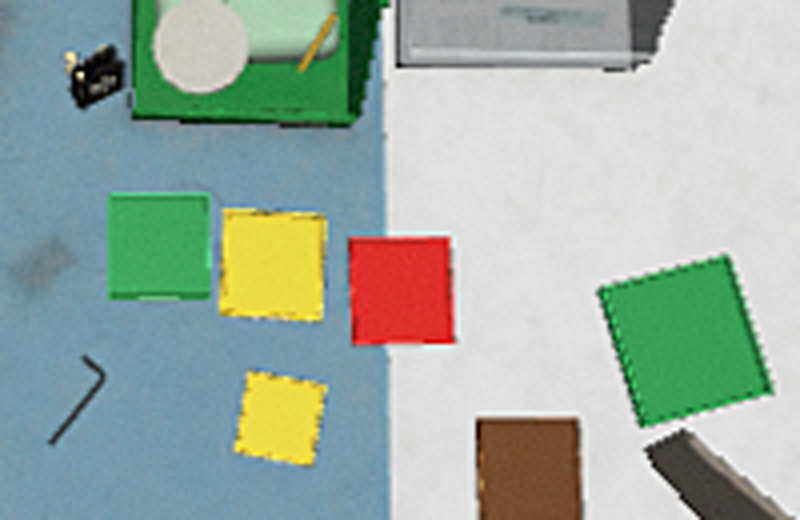

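Crop 1: board strip corners (55,253), (543,298), (527,432), (35,384); carriages (125,318), (283,332), (442,347); gauge base corners (597,238), (728,216), (756,383), (625,405), with the knob on its right (-y) side. Crop 2: the left (smaller) green tray, upper yellow tray and red tray have the right relative sizes, which I'll check metrically.

```bash
cat > h.py <<'E'
import numpy as np, cv2
from scipy.spatial.transform import Rotation as R
from rig import *
def ray(cam,px,fish=False):
    d=np.array([(px[0]-cam['cx'])/cam['fx'],(px[1]-cam['cy'])/cam['fy']])
    if fish:
        r=np.hypot(*d); k=np.sin(r)/r if r>1e-9 else 1.
        v=np.array([d[0]*k,-d[1]*k,-np.cos(r)])
    else: v=np.array([d[0],-d[1],-1.])
    return R.from_quat(cam['orientation']).apply(v)
def onz(cam,px,z,fish=False):
    v=ray(cam,px,fish); p=np.array(cam['position']); return p+v*(z-p[2])/v[2]
def proj(cam,P,fish=False):
    v=R.from_quat(cam['orientation']).inv().apply(np.atleast_2d(P)-cam['position'])
    x,y,z=v[:,0],-v[:,1],-v[:,2]
    if fish:
        rr=np.hypot(x,y); t=np.arctan2(rr,z); k=t/np.maximum(rr,1e-9)
    else: k=1/z
    return np.c_[cam['cx']+cam['fx']*x*k,cam['cy']+cam['fy']*y*k]
def rect(pts):
    # corners TL,TR,BR,BL in top-like view (x up, y left): centre, sizes, yaw of x axis
    p=np.array(pts)[:,:2]; c=p.mean(0)
    ex=(p[0]+p[1]-p[2]-p[3])/2; ey=(p[0]+p[3]-p[1]-p[2])/2
    yaw=np.arctan2(ex[1],ex[0]); yaw2=np.arctan2(-ey[0],ey[1])
    return c.round(4),np.linalg.norm(ex).round(4),np.linalg.norm(ey).round(4),round(yaw,3),round(yaw2,3)
def plan(p,q,**k):
    """difference from measured pose: mm and rotvec"""
    s=observe(); return ((np.array(p)-s['tcp_pos'])*1e3).round(1),(R.from_quat(q)*R.from_quat(s['orientation']).inv()).as_rotvec().round(3)
E
python3 - <<'E'
from h import *
t=camera_model("top")
f=lambda o,k:lambda u:((u[0]+.5)/k-.5+o,(u[1]+.5)/k-.5+140)
a=f(155,6);b=f(285,4)
for n,g,z,P in[("board",a,.013,[(55,253),(543,298),(527,432),(35,384)]),("gauge",a,.016,[(597,238),(728,216),(756,383),(625,405)]),
 ("green",b,.01,[(109,193),(210,194),(212,298),(108,299)]),("yellow",b,.01,[(223,208),(327,213),(323,321),(219,315)]),("red",b,.01,[(349,238),(450,237),(455,343),(353,344)])
 ,("biggreen",b,.01,[(598,291),(730,256),(774,393),(642,427)]),("smallyellow",b,.01,[(247,371),(327,384),(313,466),(235,453)])]:
    print(n,*rect([onz(t,g(p),z) for p in P]))
for c in[(125,318),(283,332),(442,347)]: print(onz(t,a(c),.035).round(4))
for n,c in[("bottle",(320,125)),("reel",(497,135)),]: print(n,onz(t,a(c),.0).round(3))
print("mount",onz(t,b((95,95)),0).round(3))
print(camera_model("wrist")); s=observe(); print(s['tcp_pos'],R.from_quat(s['orientation']).as_matrix().round(3))
E
```

```text
board [0.4834 0.2754] 0.083 0.3002 -0.076 -0.083
gauge [0.5057 0.0401] 0.1066 0.0812 0.191 0.185
green [ 0.4729 -0.1715] 0.0989 0.0949 0.011 0.013
yellow [ 0.4571 -0.2765] 0.1012 0.0965 -0.043 -0.041
red [ 0.4339 -0.3957] 0.0993 0.0943 0.023 0.022
biggreen [ 0.3895 -0.6587] 0.1314 0.1292 0.267 0.263
smallyellow [ 0.3144 -0.2824] 0.0758 0.0729 -0.164 -0.153
[0.4921 0.3693 0.035 ]
[0.4848 0.2743 0.035 ]
[0.4769 0.1786 0.035 ]
bottle [0.625 0.268 0.   ]
reel [0.62  0.158 0.   ]
mount [ 0.619 -0.11   0.   ]
{'fx': 309.70691628693146, 'fy': 309.70691628693146, 'cx': 317.0882464459133, 'cy': 201.133312280402, 'position': array([0.17184217, 0.63023464, 0.38341588]), 'orientation': array([-0.11118225, -0.07433141,  0.55614657,  0.82025261])}
[0.24010078 0.60326219 0.21759515] [[-0.929  0.37  -0.001]
 [ 0.37   0.929 -0.002]
 [-0.    -0.002 -1.   ]]
```

Emit:
carry_out(motion=[22, -40, 0, 0, 0, 0.03, 22, -40, 0, 0, 0, 0.03, 22, -40, 0, 0, 0, 0.03, 22, -40, 0, 0, 0, 0.03, 22, -40, 0, 0, 0, 0.03, 22, -40, 0, 0, 0, 0.03, 22, -40, 0, 0, 0, 0.03, 22, -40, 0, 0, 0, 0.03, 22, -40, 0, 0, 0, 0.03, 22, -40, 0, 0, 0, 0.03, 22, -40, 0, 0, 0, 0.02, 0, 0, 0, 0, 0, 0])

```text
clock: 1.3
tcp_pos: [0.4856, 0.1554, 0.2183]
orientation: [0.036, 0.999, -0.003, 0.001]
contact_force: [-0.4, 0.3, 0.4]
opening: 0.0927
gripper_force: 0.0
```

Run:
```python
from h import *
import pickle
s=observe();c=camera_model("wrist");i=grab_frame("wrist")
print(s['clock'],s['tcp_pos'],R.from_quat(s['orientation']).as_matrix().round(3),c)
pickle.dump(c,open("w1.pkl","wb"));cv2.imwrite("pics/w1.png",i)
```

```text
1.3 [0.48555009 0.15538821 0.21830807] [[-0.997  0.072  0.001]
 [ 0.072  0.997 -0.005]
 [-0.002 -0.005 -1.   ]] {'fx': 309.70691628693146, 'fy': 309.70691628693146, 'cx': 317.0882464459133, 'cy': 201.133312280402, 'position': array([0.41190636, 0.16101567, 0.38397747]), 'orientation': array([-0.10021169, -0.09002969,  0.67491772,  0.7254918 ])}
```

View pics/w1.png

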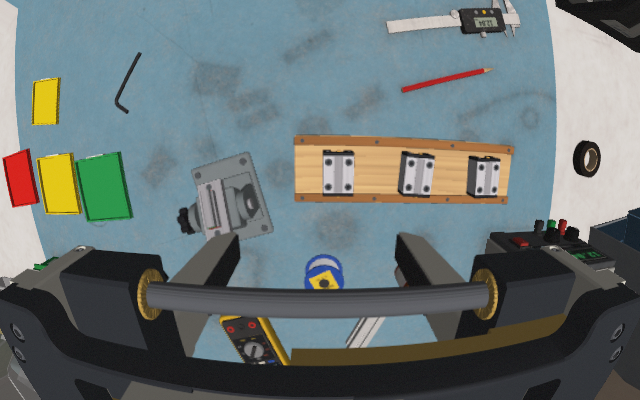

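Wrist view: the board corners are roughly (294,136), (514,147), (508,203), (295,202). The gauge is at (225,200), leaning, with the trays at left. The next step is closer views of the gauge from three positions.

Emit:
carry_out(motion=[40, 0, -30, 0, 0, 0, 38, 0, -30, 0, 0, 0, 0, 0, 0, 0, 0, 0])

```text
clock: 1.65
tcp_pos: [0.5606, 0.1635, 0.1519]
orientation: [0.03, 1.0, -0.002, -0.004]
contact_force: [-1.2, -0.2, 0.4]
opening: 0.0931
gripper_force: 0.0
```

```bash
cat > shot.py <<'E'
from h import *
import pickle,sys
s=observe();c=camera_model("wrist");i=grab_frame("wrist")
print(s['clock'],s['tcp_pos'])
pickle.dump(c,open(sys.argv[1]+".pkl","wb"));cv2.imwrite(f"pics/{sys.argv[1]}.png",i)
print(proj(c,[[.506,.04,.016],[.506,.04,.09]],True))
E
python3 shot.py B
```

```text
1.65 [0.56063006 0.16352079 0.15191583]
[[195.02079004 149.0244671 ]
 [161.51273175 158.37596582]]
```

Emit:
carry_out(motion=[10, -40, 0, 0, 0, 0, 10, -40, 0, 0, 0, 0, 5, -35, 0, 0, 0, 0, 0, 0, 0, 0, 0, 0])

```text
clock: 2.1
tcp_pos: [0.5854, 0.0425, 0.1603]
orientation: [0.034, 0.999, -0.002, 0.001]
contact_force: [1.1, -1.1, -0.2]
opening: 0.0931
gripper_force: 0.0
```

```bash
python3 shot.py A
```

```text
2.1 [0.58536798 0.04248873 0.16028645]
[[310.20290676 112.27423926]
 [307.65926675 110.68866585]]
```

Emit:
carry_out(motion=[-10, -40, 0, 0, 0, 0, -10, -40, 0, 0, 0, 0, 0, -30, 0, 0, 0, 0, 0, 0, 0, 0, 0, 0])

```text
clock: 2.55
tcp_pos: [0.5645, -0.0646, 0.16]
orientation: [0.032, 0.999, -0.001, 0.001]
contact_force: [0.6, -0.2, 0.2]
opening: 0.0928
gripper_force: 0.0
```

```bash
python3 shot.py C
```

```text
2.55 [ 0.56452424 -0.06457686  0.15996729]
[[416.06592109 128.77313116]
 [443.88475978 132.97628802]]
```

Run:
```python
import cv2,numpy as np
o=np.zeros((600,800,3),np.uint8)
for n,x0,y0,u,v in[("B",90,90,0,0),("A",230,50,400,0),("C",350,60,0,300)]:
    a=cv2.imread(f"pics/{n}.png")[y0:y0+120,x0:x0+160]
    o[v:v+300,u:u+400]=cv2.resize(a,None,fx=2.5,fy=2.5,interpolation=cv2.INTER_CUBIC)
a=cv2.imread("pics/A.png")[70:145,255:355]
o[300:,400:]=cv2.resize(a,None,fx=4,fy=4,interpolation=cv2.INTER_CUBIC)
cv2.imwrite("pics/m1.png",o)
```

```text
(no output)
```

View pics/m1.png

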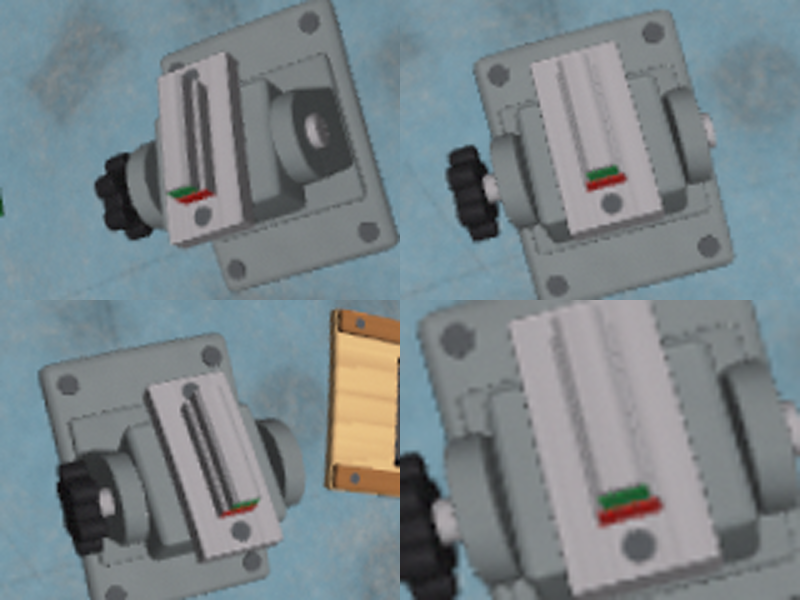

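Panels A (top right, and zoomed below), B (top left) and C (bottom left) show the pale bed with the blade, and the green/red end face at the +x end. Bed corners: A (532,60), (613,42), (663,214), (570,235); B (160,73), (229,53), (242,225), (174,245); C (145,388), (222,371), (280,543), (203,560). These go into a model fit.

```bash
cat > fit.py <<'E'
from h import *
import pickle
from scipy.optimize import least_squares
C={n:pickle.load(open(n+".pkl","rb")) for n in "ABC"}
def un(n,p):
    ox,oy,x0,y0,k={"B":(0,0,90,90,2.5),"A":(400,0,230,50,2.5),"C":(0,300,350,60,2.5),"Z":(400,300,255,70,4)}[n]
    return ((p[0]-ox+.5)/k-.5+x0,(p[1]-oy+.5)/k-.5+y0)
# image TL=(-x,-y) TR=(-x,+y) BR=(+x,+y) BL
bc=[(-32,-15,0),(-32,15,0),(32,15,0),(32,-15,0)]
K=[]
for n,P in dict(A=[(532,60),(613,42),(663,214),(570,235)],B=[(160,73),(229,53),(242,225),(174,245)],C=[(145,388),(222,371),(280,543),(203,560)]).items():
    K+=[(n,"h",m,un(n,p)) for m,p in zip(bc,P)]
K+=[("A","h",(20,-6.5,0),un("Z",(601,525))),("A","h",(20,6.5,0),un("Z",(662,511))),("A","h",(20,0,16),un("Z",(624,490.5))),
    ("C","h",(20,0,16),un("C",(240,503))),("B","h",(20,0,16),un("B",(182,189)))]
K+=[("B","b",(55,42,16),un("B",(398,243))),("C","b",(-55,42,16),un("C",(225,332))),("C","b",(-55,-42,16),un("C",(38,367))),("A","b",(-55,42,16),un("A",(675,8)))]
def pts(p,kind,m):
    x,y,yaw,t,r,dx=p[:6]; m=np.array(m,float)
    if kind=="h":
        m=R.from_euler("y",-t).apply(m+[dx,0,r])+[0,0,55]
    return R.from_euler("z",yaw).apply(m)*1e-3+[x,y,0]
def res(p):
    return np.concatenate([proj(C[n],pts(p,k,m),True)[0]-q for n,k,m,q in K])
if __name__=="__main__":
    for fdx in(0,1):
        f=lambda q:res(np.r_[q[:5],q[5]*fdx])
        s=least_squares(f,[.506,.04,.19,.5,20,0],loss="soft_l1")
        print(s.x.round(4)); print(f(s.x).reshape(-1,2).round(1).tolist())
        J=s.jac[:,:5+fdx]; print("sd",np.sqrt(np.diag(np.linalg.inv(J.T@J))).round(4)*.6)
    p=np.r_[s.x[:5],0]
E
python3 fit.py
```

```text
[ 0.5067  0.0408  0.1866  0.399  18.9374  0.    ]
[[-0.8, 2.1], [1.1, 0.2], [0.1, -1.0], [-0.2, 0.3], [0.0, 2.3], [-0.1, -0.5], [1.6, -0.8], [-0.5, 0.4], [-0.1, -0.6], [-0.1, 0.4], [0.7, -1.1], [-0.3, -0.3], [-0.2, 1.5], [0.6, 0.8], [-0.4, 0.4], [2.5, -0.7], [-1.2, 0.4], [-1.2, 3.1], [2.1, -1.6], [0.6, -1.4], [-1.5, -2.5]]
sd [3.6000e-04 1.8000e-04 5.0400e-03 9.4200e-03 5.2728e-01]
[ 0.5082  0.041   0.1854  0.3864 19.1022 -1.9501]
[[-0.8, 1.8], [1.1, -0.1], [-0.0, -1.0], [-0.1, 0.2], [0.0, 1.9], [-0.1, -0.8], [2.0, -0.9], [-0.1, 0.2], [-0.2, -1.0], [-0.2, 0.1], [0.2, -1.2], [-0.7, -0.5], [-0.2, 1.3], [0.5, 0.7], [-0.4, 0.6], [2.2, -0.6], [-0.8, 0.5], [-0.8, 4.5], [2.5, -0.2], [1.0, -0.0], [-1.1, -1.1]]
sd [4.2000e-04 1.8000e-04 4.5600e-03 9.8400e-03 4.6062e-01 5.1216e-01]
```

Run:
```python
import cv2,numpy as np
L=[]
for n,x0,y0,w in[("B",149,105,42),("A",280,60,59),("C",405,82,59)]:
    a=cv2.imread(f"pics/{n}.png")[y0:y0+95,x0:x0+w]
    L.append(cv2.resize(a,None,fx=5,fy=5,interpolation=cv2.INTER_LANCZOS4))
cv2.imwrite("pics/m2.png",np.hstack(L))
```

```text
(no output)
```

View pics/m2.png

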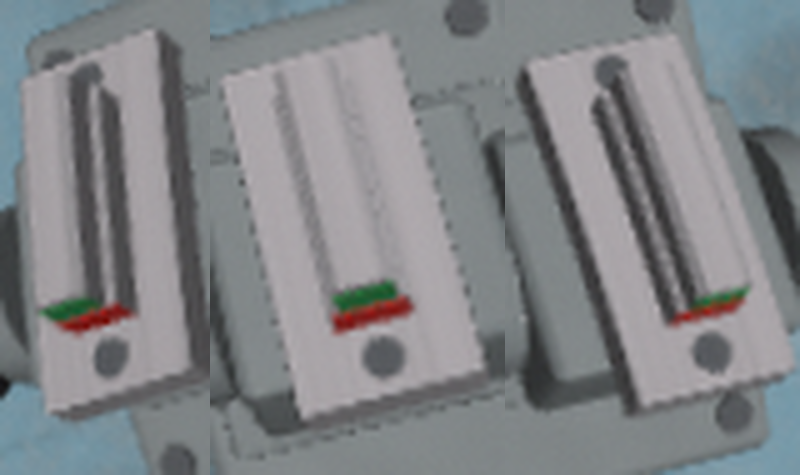

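Read from the enlarged panels (B | A | C): bed corners B (22,80), (155,30), (190,378), (47,415); A (222,85), (392,35), (487,375), (305,420); C (525,60), (675,32), (797,375), (635,413). Also screw centres and the ends of the red and green bands.

```bash
cat > fit2.py <<'E'
from h import *
import pickle
from scipy.optimize import least_squares
C={n:pickle.load(open(n+".pkl","rb")) for n in "ABC"}
O={"B":(0,149,105),"A":(210,280,60),"C":(505,405,82)}
un=lambda n,p:((p[0]-O[n][0]+.5)/5-.5+O[n][1],(p[1]+.5)/5-.5+O[n][2])
bc=[(-32,-15,0),(-32,15,0),(32,15,0),(32,-15,0),(20,-6.5,0),(20,6.5,0)]
K=[]
for n,P in dict(B=[(22,80),(155,30),(190,378),(47,415),(68,333),(135,316)],A=[(222,85),(392,35),(487,375),(305,420),(333,330),(412,311)],C=[(525,60),(675,32),(797,375),(635,413),(668,325),(742,308)]).items():
    K+=[(n,m,un(n,p)) for m,p in zip(bc,P)]
K+=[("B",(1,0,0),un("B",(110,357))),("B",(-1,0,0),un("B",(88,75))),("A",(1,0,0),un("A",(383,357))),("C",(1,0,0),un("C",(712,352))),("C",(-1,0,0),un("C",(610,70))),
 ("B",(20,-5,14.5),un("B",(40,316))),("C",(20,5,14.5),un("C",(748,287))),("A",(20,0,15.7),un("A",(365,289)))]
def pt(p,m):
    m=np.array(m,float)
    if abs(m[0])==1: m[0]*=p[5]
    return (R.from_euler("z",p[2])*R.from_euler("y",-p[3])).apply(m)*1e-3+[p[0],p[1],p[4]*1e-3]
res=lambda p:np.concatenate([proj(C[n],pt(p,m),True)[0]-q for n,m,q in K])
s=least_squares(res,[.5,.04,.19,.5,72,26],loss="soft_l1",f_scale=.7)
print(s.x.round(4),"sd",(.6*np.sqrt(np.diag(np.linalg.inv(s.jac.T@s.jac)))).round(4))
for k,r in zip(K,res(s.x).reshape(-1,2).round(1)): print(k[0],k[1],r)
print("tip",pt(s.x,(0,0,16)))
b=R.from_euler("z",s.x[2]).inv().apply(pt(s.x,(0,0,0))-[0.5067,.0408,.055]); print("bed rel pin",b, "dir",np.arctan2(-b[0],b[2]),np.hypot(b[0],b[2]))
E
python3 fit2.py
```

```text
[4.98900e-01 3.93000e-02 1.85000e-01 4.06000e-01 7.44570e+01 2.60821e+01] sd [2.000e-04 1.000e-04 5.500e-03 9.200e-03 4.097e-01 3.909e-01]
B (-32, -15, 0) [-0.3  0.1]
B (-32, 15, 0) [ 0.7 -0.7]
B (32, 15, 0) [ 0.2 -1.5]
B (32, -15, 0) [-0.7  0.4]
B (20, -6.5, 0) [1.7 0.7]
B (20, 6.5, 0) [ 1.  -0.1]
A (-32, -15, 0) [-0.6 -1.6]
A (-32, 15, 0) [-0.1 -0.8]
A (32, 15, 0) [-0.1 -0.9]
A (32, -15, 0) [-1.5 -0.2]
A (20, -6.5, 0) [0.2 1. ]
A (20, 6.5, 0) [0.5 0.7]
C (-32, -15, 0) [-0.5 -0. ]
C (-32, 15, 0) [ 0.5 -0.1]
C (32, 15, 0) [ 0.4 -1.2]
C (32, -15, 0) [ 0.8 -1.2]
C (20, -6.5, 0) [-0.8  0.5]
C (20, 6.5, 0) [-1.8  0.8]
B (1, 0, 0) [0.3 0.7]
B (-1, 0, 0) [0.3 1.5]
A (1, 0, 0) [-0.   0.6]
C (1, 0, 0) [-0.4  0.4]
C (-1, 0, 0) [0.5 0.9]
B (20, -5, 14.5) [-0.7 -0.4]
C (20, 5, 14.5) [ 0.9 -0.1]
A (20, 0, 15.7) [-0.7 -0.5]
tip [0.49269147 0.03815464 0.08915616]
bed rel pin [-7.93672205e-03 -2.39578572e-05  1.94569934e-02] dir 0.38730756460232274 0.02101347542981777
```

Run:
```python
from h import *
import pickle
c=pickle.load(open("w1.pkl","rb"))
for n,P in dict(n1=[(323,152),(354,152),(354,195),(323,195)],n2=[(404,153),(436,155),(431,196),(400,193)],n3=[(472,157),(501,157),(499,197),(469,195)]).items():
    q=np.array([onz(c,p,.035,True) for p in P]);print(n,q.mean(0).round(4))
print("board",rect([onz(c,p,.013,True) for p in[(508,203),(295,202),(294,136),(514,147)]]))
s=observe();M=R.from_quat(s['orientation']).as_matrix();print(s['tcp_pos'],M.round(3))
```

```text
n1 [0.4775 0.1793 0.035 ]
n2 [0.4841 0.2741 0.035 ]
n3 [0.4914 0.3684 0.035 ]
board (array([0.4846, 0.2765]), np.float64(0.081), np.float64(0.2994), np.float64(-0.066), np.float64(-0.08))
[ 0.56497679 -0.06090929  0.15981277] [[-0.998  0.06   0.001]
 [ 0.06   0.998  0.   ]
 [-0.001  0.    -1.   ]]
```

Emit:
carry_out(motion=[-15, 40, 0, 0, 0, -0.01, -15, 40, 0, 0, 0, -0.01, -15, 40, 0, 0, 0, 0, -15, 40, 0, 0, 0, 0, -14, 40, 0, 0, 0, 0, -14, 40, -20, 0, 0, 0, 0, 0, -40, 0, 0, 0, 0, 0, -30, 0, 0, 0, 0, 0, -10, 0, 0, 0, 0, 0, 0, 0, 0, 0], gripper=0.3)

```text
clock: 3.6
tcp_pos: [0.4757, 0.1809, 0.0581]
orientation: [0.038, 0.999, 0.0, -0.001]
contact_force: [-0.6, -0.5, -0.2]
opening: 0.0606
gripper_force: 0.0
```

Emit:
carry_out(motion=[1, -1, -20, 0, 0, 0, 0, 0, -15, 0, 0, 0, 0, 0, -5, 0, 0, 0, 0, 0, 0, 0, 0, 0])

```text
clock: 4.0
tcp_pos: [0.4787, 0.1786, 0.0194]
orientation: [0.039, 0.999, 0.0, 0.0]
contact_force: [-0.4, 0.2, 0.4]
opening: 0.0602
gripper_force: 0.0
```

Emit:
carry_out(motion=[0, 0, 0, 0, 0, 0, 0, 0, 0, 0, 0, 0, 0, 0, 0, 0, 0, 0, 0, 0, 0, 0, 0, 0, 0, 0, 0, 0, 0, 0], gripper=-1)

```text
clock: 4.5
tcp_pos: [0.4788, 0.1782, 0.0192]
orientation: [0.039, 0.999, 0.0, 0.001]
contact_force: [-0.2, 0.0, 3.6]
opening: 0.0357
gripper_force: 30.0
```

```bash
cat > g.py <<'E'
from h import *
yaw,t=.185,.406
G=(R.from_euler("z",yaw)*R.from_euler("y",-t)); gx,gy,gz=G.as_matrix().T
TIP=np.array([.4927,.0382,.0892])
QT=R.from_matrix(np.c_[-gx,gy,-gz]).as_quat()
def hover(h,u=11.2,x=0,y=0):  # underside h mm above tip, offset along gx, gy
    return TIP+((h+u)*gz+x*gx+y*gy)*1e-3
def rel(u=11.2):
    s=observe(); d=G.inv().apply(s['tcp_pos']-TIP)*1e3
    print("clock",round(s['clock'],2),"gauge-frame underside xyz",(d-[0,0,u]).round(2),"F gauge",G.inv().apply(s['contact_force']).round(1),"rotErr",(R.from_quat(QT)*R.from_quat(s['orientation']).inv()).as_rotvec().round(3), "open",s['opening'],"j",s['joints'].round(2))
E
python3 - <<'E'
from g import *
print("axes",gx.round(3),gy.round(3),gz.round(3)); p=hover(25); print(p,*plan(p,QT)); rel()
E
```

```text
axes [0.903 0.169 0.395] [-0.184  0.983  0.   ] [-0.388 -0.073  0.919]
[0.47864721 0.03557016 0.12245723] [-1.000e-01 -1.427e+02  1.032e+02] [ 0.021 -0.406  0.26 ]
clock 4.5 gauge-frame underside xyz [-16.56 140.21 -80.26] F gauge [1.2 0.1 3.4] rotErr [ 0.021 -0.406  0.26 ] open 0.0357090524790818 j [-0.38  0.7  -0.03  2.01  0.04  0.43  1.06]
```

Emit:
carry_out(motion=[0, 0, 30, 0, 0, 0, 0, 0, 45, 0, 0, 0, 0, 0, 45, 0, 0, 0, 0, -29, -3, 0.004, -0.081, 0.052, 0, -29, -3, 0.004, -0.081, 0.052, 0, -29, -3, 0.004, -0.081, 0.052, 0, -28, -4, 0.004, -0.081, 0.052, 0, -28, -4, 0.005, -0.082, 0.052, 0, 0, 0, 0, 0, 0, 0, 0, 0, 0, 0, 0])

```text
clock: 5.5
tcp_pos: [0.4803, 0.0333, 0.1274]
orientation: [-0.089, 0.976, 0.018, 0.196]
contact_force: [0.5, -0.8, -0.6]
opening: 0.0359
gripper_force: 30.0
```

```bash
python3 -c "
from g import *
rel();print(plan(hover(6),QT))
c=camera_model('wrist');cv2.imwrite('pics/D.png',grab_frame('wrist'));import pickle;pickle.dump(c,open('D.pkl','wb'))
print(proj(c,[TIP,observe()['tcp_pos']],True))"
```

```text
clock 5.5 gauge-frame underside xyz [ 3.02 -2.49 29.07] F gauge [ 0.1 -0.9 -0.7] rotErr [ 0.001 -0.01   0.003] open 0.03594951774029841 j [-0.02  0.4  -0.09  2.34  0.32  0.01  1.33]
(array([  5.8,   3.6, -22.4]), array([ 0.001, -0.01 ,  0.003]))
[[321.36729335 220.8380699 ]
 [320.3045689  249.41624765]]
```

View pics/D.png

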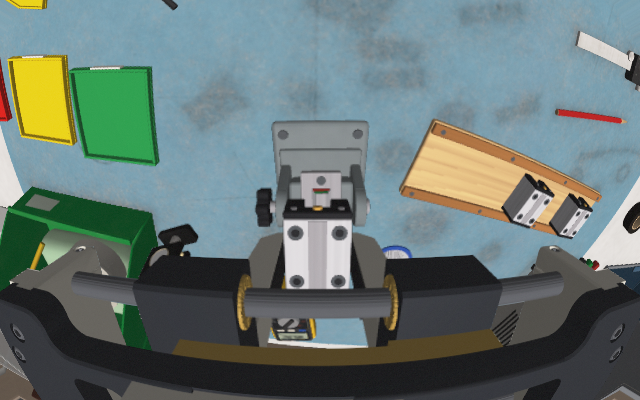

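The groove side is down, with the carriage held squarely: caps (283–355, 208), blade end (320,190), bed screw (320,181). Next, check lateral alignment numerically.

Run:
```python
from g import *
import pickle
c=pickle.load(open("D.pkl","rb")); im=cv2.imread("pics/D.png").astype(int)
b,g,r=im[...,0],im[...,1],im[...,2]
m=np.zeros(r.shape,bool); m[178:212,300:342]=1
red=(r>g+50)&(r>b+50)&m; gr=(g>r+25)&(g>b+25)&m
for n,k in(("red",red),("green",gr)):
    v,u=np.nonzero(k); print(n,len(u),u.mean() if len(u) else 0,v.mean() if len(u) else 0,(u.min(),u.max()) if len(u) else 0)
P=lambda x,y,z:proj(c,TIP+x*1e-3*gx+y*1e-3*gy+z*1e-3*gz,True)[0].round(1)
print("pred red mid",P(-20,0,-12),"edges",P(-20,-6.5,-12),P(-20,6.5,-12),"green",P(-20,0,-4),"bed edge",P(-32,-15,-16),P(-32,15,-16),"base",)
gray=im.sum(2)//3
for row in(177,184,208,212): print(row,gray[row,270:370].tolist())
s=observe(); T=R.from_quat(s['orientation'])
for z in(-27+11.2,11.2): print("carr edges",[proj(c,s['tcp_pos']+T.apply([.026,y,z*1e-3]),True)[0].round(1) for y in(-.018,0,.018)])
```

```text
red 35 319.65714285714284 192.17142857142858 (np.int64(313), np.int64(328))
green 16 321.75 191.8125 (np.int64(315), np.int64(327))
pred red mid [321.1 189.4] edges [312.2 189.4] [330.1 189.3] green [321.3 191.9] bed edge [300.5 172.2] [341.6 172.1] base
177 [152, 151, 152, 153, 153, 153, 122, 112, 108, 80, 70, 70, 72, 73, 73, 71, 72, 74, 71, 69, 72, 89, 113, 100, 87, 83, 83, 83, 75, 74, 123, 164, 183, 178, 180, 179, 180, 179, 180, 179, 180, 180, 179, 177, 178, 178, 170, 147, 114, 109, 97, 94, 99, 107, 127, 172, 175, 177, 179, 176, 174, 176, 178, 180, 180, 180, 179, 180, 180, 178, 163, 108, 73, 68, 66, 68, 67, 66, 84, 69, 56, 54, 56, 66, 70, 71, 71, 72, 70, 73, 72, 72, 100, 118, 123, 148, 149, 150, 148, 149]
184 [160, 158, 152, 151, 150, 153, 142, 108, 72, 70, 72, 71, 72, 72, 72, 72, 73, 76, 67, 83, 102, 113, 122, 123, 122, 122, 123, 124, 122, 124, 128, 153, 183, 177, 179, 178, 179, 179, 180, 178, 178, 181, 182, 177, 177, 177, 179, 169, 147, 119, 109, 107, 114, 136, 161, 173, 175, 178, 179, 177, 173, 175, 179, 180, 182, 181, 180, 179, 179, 179, 167, 127, 129, 130, 131, 131, 131, 130,
[... 440 characters left out ...]
 22, 25, 25, 71, 95, 79, 54, 51, 71, 109, 136, 138, 138, 137, 137, 137, 135, 135, 135, 130, 162, 180, 170]
212 [121, 135, 146, 158, 155, 128, 133, 137, 139, 139, 139, 138, 107, 66, 32, 33, 33, 32, 32, 32, 33, 32, 34, 30, 32, 31, 29, 33, 31, 32, 33, 30, 33, 32, 31, 31, 29, 32, 31, 31, 34, 31, 29, 31, 34, 27, 32, 30, 31, 28, 31, 33, 30, 31, 30, 31, 30, 32, 34, 30, 31, 30, 30, 34, 31, 32, 33, 30, 32, 33, 31, 30, 32, 33, 32, 32, 33, 32, 33, 32, 33, 41, 57, 54, 54, 85, 118, 139, 140, 139, 140, 141, 141, 140, 138, 139, 136, 162, 170, 160]
carr edges [array([285.4, 215.6]), array([320.6, 215.6]), array([355.7, 215.4])]
carr edges [array([289.9, 201.6]), array([320.1, 201.6]), array([350.3, 201.5])]
```

Emit:
carry_out(motion=[3, 2, -8, 0, -0.01, 0, 3, 2, -8, 0, 0, 0, 3, 2, -8, 0, 0, 0, 0, 0, 0, 0, 0, 0, 0, 0, 0, 0, 0, 0])

```text
clock: 6.05
tcp_pos: [0.4953, 0.0419, 0.1161]
orientation: [-0.092, 0.977, 0.019, 0.192]
contact_force: [-0.5, 0.2, -1.8]
opening: 0.0354
gripper_force: 30.0
```

```bash
cat > al.py <<'E'
from g import *
import pickle
rel()
c=camera_model("wrist"); im=grab_frame("wrist"); cv2.imwrite("pics/E%.2f.png"%observe()['clock'],im)
gray=im.astype(int).sum(2)//3
P=lambda x,y,z:proj(c,TIP+x*1e-3*gx+y*1e-3*gy+z*1e-3*gz,True)[0].round(1)
print("pred bed edge",P(-32,-15,-16),P(-32,15,-16),P(-28,-15,-16),P(-28,15,-16))
r=int(P(-29,0,-16)[1]); print(r,gray[r,285:355].tolist())
s=observe(); T=R.from_quat(s['orientation'])
e=[proj(c,s['tcp_pos']+T.apply([.026,y,(-27+11.2)*1e-3]),True)[0].round(1) for y in(-.018,0,.018)];print(e)
E
python3 al.py
```

```text
clock 6.05 gauge-frame underside xyz [13.61  3.14 12.24] F gauge [-1.1  0.2 -1.5] rotErr [ 0.002 -0.018 -0.004] open 0.03542732402454033 j [-0.04  0.44 -0.09  2.31  0.61  0.01  1.04]
pred bed edge [290.9 161.1] [335.5 161.1] [290.9 167. ] [335.5 167. ]
165 [143, 143, 142, 142, 142, 146, 159, 182, 180, 178, 180, 180, 179, 180, 180, 180, 180, 181, 181, 178, 178, 178, 179, 179, 179, 157, 127, 102, 107, 127, 156, 171, 176, 176, 176, 176, 179, 177, 175, 176, 179, 180, 181, 180, 181, 179, 180, 179, 178, 162, 135, 140, 139, 139, 139, 140, 139, 139, 139, 126, 96, 55, 59, 65, 70, 71, 70, 71, 71, 72]
[array([282.1, 212.9]), array([317.4, 213. ]), array([352.7, 212.9])]
```

Joint 6 sits at its lower limit (0.01), so the tool cannot reach full tilt close in. I'll lean the tool sideways to see whether joint 5 swings round to the flipped wrist branch.

Emit:
carry_out(motion=[-10, 0, 30, 0, 0, 0, 0, 0, 20, 0, 0, 0, 0, 0, 0, 0.09, 0.017, 0.04, 0, 0, 0, 0.09, 0.017, 0.04, 0, 0, 0, 0, 0, 0, 0, 0, 0, 0, 0, 0])

```text
clock: 6.7
tcp_pos: [0.4842, 0.0387, 0.1628]
orientation: [-0.106, 0.974, 0.091, 0.18]
contact_force: [-0.3, 0.2, -1.8]
opening: 0.0356
gripper_force: 30.0
```

```bash
python3 -c "
from g import *
rel()"
```

```text
clock 6.7 gauge-frame underside xyz [21.5   2.02 59.67] F gauge [-0.9  0.2 -1.5] rotErr [-0.132 -0.051 -0.06 ] open 0.03561120609888775 j [ 0.57  0.43 -0.74  2.24  0.4   0.23  1.34]
```

```bash
python3 -c "
from g import *
print(plan(hover(25,x=3,y=1.5),QT))"
```

```text
(array([ -3.1,  -1.1, -39.2]), array([-0.132, -0.051, -0.06 ]))
```

Emit:
carry_out(motion=[-1, 0, -13, -0.04, -0.017, -0.02, -1, 0, -13, -0.04, -0.017, -0.02, -1, -1, -13, -0.052, -0.017, -0.02, 0, 0, 0, 0, 0, 0, 0, 0, 0, 0, 0, 0])

```text
clock: 7.2
tcp_pos: [0.4826, 0.0431, 0.1294]
orientation: [-0.098, 0.975, 0.025, 0.197]
contact_force: [0.0, -0.2, -1.9]
opening: 0.0361
gripper_force: 30.0
```

```bash
python3 -c "
from g import *
rel();print(plan(hover(6,x=3,y=1.5),QT))"
```

```text
clock 7.2 gauge-frame underside xyz [ 7.61  6.69 29.29] F gauge [-0.8 -0.2 -1.8] rotErr [-0.009 -0.008 -0.017] open 0.03613302808912914 j [ 0.    0.4  -0.14  2.33  0.61  0.02  1.04]
(array([  5.8,  -4.2, -23.2]), array([-0.009, -0.008, -0.017]))
```

The solver keeps the elbow in plane, so I'll change the grasp instead. I'll set this carriage back in its nest and regrip it with the tool pitched 0.2 rad the other way, about the closing axis. At the gauge the tool then needs only about 0.2 rad of tilt.

```bash
python3 -c "
from g import *
q=np.array([.039,.999,0,.001]);q/=np.linalg.norm(q)
print(plan([.4788,.1782,.0692],q))"
```

```text
(array([ -3.8, 135.1, -60.2]), array([-0.034,  0.398, -0.274]))
```

Emit:
carry_out(motion=[-3, 0, 35, 0, 0, 0, 0, 10, 15, 0, 0, 0, 0, 25, 0, -0.007, 0.08, -0.055, 0, 25, 0, -0.007, 0.08, -0.055, 0, 25, 0, -0.007, 0.08, -0.055, 0, 25, -20, -0.007, 0.079, -0.055, 0, 25, -40, -0.006, 0.079, -0.054, 0, 0, -40, 0, 0, 0, 0, 0, -10, 0, 0, 0, 0, 0, 0, 0, 0, 0, 0, 0, 0, 0, 0, 0])

```text
clock: 8.3
tcp_pos: [0.4812, 0.1735, 0.0675]
orientation: [0.044, 0.999, 0.0, 0.001]
contact_force: [-0.1, -0.0, -1.5]
opening: 0.0357
gripper_force: 30.0
```

```bash
python3 -c "
from g import *
q=np.array([.039,.999,0,.001]);q/=np.linalg.norm(q)
print(plan([.4788,.1782,.0192],q),observe()['joints'].round(2),observe()['contact_force'])"
```

```text
(array([ -2.4,   4.7, -48.3]), array([-0.   ,  0.001,  0.011])) [-0.14  0.64 -0.38  1.97  0.41  0.6   0.69] [-0.05937506 -0.01423792 -1.52507361]
```

Emit:
carry_out(motion=[-1, 2, -24, 0, 0, 0.011, -1, 2, -18, 0, 0, 0, 0, 0, -4, 0, 0, 0, 0, 0, -2, 0, 0, 0, 0, 0, 0, 0, 0, 0])

```text
clock: 8.8
tcp_pos: [0.4793, 0.1783, 0.0194]
orientation: [0.038, 0.999, -0.0, 0.002]
contact_force: [0.8, 0.1, -1.7]
opening: 0.0361
gripper_force: 30.0
```

Emit:
carry_out(motion=[0, 0, 0, 0, 0, 0, 0, 0, 0, 0, 0, 0, 0, 0, 1, 0.007, 0.1, 0, 0, 0, 0, 0.008, 0.1, 0, 0, 0, 0, 0, 0, 0, 0, 0, 0, 0, 0, 0], gripper=0.3)

```text
clock: 9.4
tcp_pos: [0.4782, 0.1779, 0.0187]
orientation: [0.038, 0.994, 0.003, -0.099]
contact_force: [0.2, 0.2, 0.7]
opening: 0.0606
gripper_force: 0.0
```

Emit:
carry_out(motion=[0, 0, 0, 0, 0, 0, 0, 0, 0, 0, 0, 0, 0, 0, 0, 0, 0, 0, 0, 0, 0, 0, 0, 0], gripper=-1)

```text
clock: 9.8
tcp_pos: [0.4777, 0.1785, 0.0191]
orientation: [0.037, 0.994, 0.003, -0.1]
contact_force: [-0.4, 0.8, 0.8]
opening: 0.0359
gripper_force: 30.0
```

```bash
python3 -c "
from g import *
s=observe();print(s['tcp_pos'],R.from_quat(s['orientation']).as_matrix().round(4),s['joints'].round(2),s['opening'])"
```

```text
[0.47765748 0.17848995 0.01914715] [[-0.9774  0.0739 -0.1979]
 [ 0.0729  0.9973  0.0124]
 [ 0.1983 -0.0023 -0.9801]] [-0.07  0.81 -0.46  1.84  0.34  0.76  0.8 ] 0.03585496901582355
```

```bash
cat > k.py <<'E'
from g import *
import pickle
TILT=R.from_euler("y",0)
def save(x0,z0=.008):
    s=observe();T=R.from_quat(s['orientation']);ty=T.apply([0,1,0]);ty[2]=0;ty/=np.linalg.norm(ty)
    Rc=R.from_matrix(np.c_[np.cross(ty,[0,0,1]),ty,[0,0,1]])
    y0=s['tcp_pos'][1]-(x0-s['tcp_pos'][0])*ty[0]/ty[1]*-1*-1
    pickle.dump((T.inv().apply(np.array([x0,y0,z0])-s['tcp_pos']),(T.inv()*Rc).as_quat()),open("grip.pkl","wb"))
    print("saved",T.inv().apply(np.array([x0,y0,z0])-s['tcp_pos'])*1e3)
def carr():
    p,q=pickle.load(open("grip.pkl","rb"));s=observe();T=R.from_quat(s['orientation'])
    return s,s['tcp_pos']+T.apply(p),T*R.from_quat(q)
def rows(pos,rot):
    """shift (mm) and turn of TCP that bring the carriage to pos, rot"""
    p,q=pickle.load(open("grip.pkl","rb"));T=rot*R.from_quat(q).inv()
    sh,tu=plan(np.array(pos)-T.apply(p),T.as_quat()); print("shift",sh,"turn",tu)
def gauge(h,x=0,y=0): rows(TIP+(h*gz+x*gx+y*gy)*1e-3,G)
def stat():
    s,p,r=carr();print("t",round(s['clock'],2),"tcp",s['tcp_pos'].round(4),"carr@gauge",(G.inv().apply(p-TIP)*1e3).round(2),"rot",(G.inv()*r).as_rotvec().round(3),"F@gauge",G.inv().apply(s['contact_force']).round(1),"j",s['joints'].round(2))
E
python3 -c "
from k import *
save(.478);stat();gauge(25,0,1.5);gauge(5,0,1.5)"
```

```text
saved [-2.54719039  0.02603625 10.85763143]
t 9.8 tcp [0.4777 0.1785 0.0191] carr@gauge [-21.64 140.58 -79.08] rot [-0.053  0.404 -0.255] F@gauge [0.1 0.8 0.8] j [-0.07  0.81 -0.46  1.84  0.34  0.76  0.8 ]
shift [   0.4 -141.5  103.1] turn [ 0.023 -0.406  0.255]
shift [   8.2 -140.    84.8] turn [ 0.023 -0.406  0.255]
```

Emit:
carry_out(motion=[0, 0, 30, 0, 0, 0, 0, 0, 45, 0, 0, 0, 0, 0, 45, 0, 0, 0, 0, -29, -3, 0.005, -0.081, 0.051, 0, -29, -3, 0.005, -0.081, 0.051, 0, -28, -3, 0.005, -0.081, 0.051, 0, -28, -4, 0.004, -0.081, 0.051, 0, -28, -4, 0.004, -0.082, 0.051, 0, 0, 0, 0, 0, 0, 0, 0, 0, 0, 0, 0])

```text
clock: 10.8
tcp_pos: [0.4774, 0.0356, 0.1218]
orientation: [-0.09, 0.991, 0.009, 0.102]
contact_force: [-0.4, -0.1, -1.3]
opening: 0.0356
gripper_force: 30.0
```

```bash
python3 -c "
from k import *
stat();gauge(5,0,1.5)"
```

```text
t 10.8 tcp [0.4774 0.0356 0.1218] carr@gauge [-1.04  0.27 24.92] rot [-0.     0.002 -0.003] F@gauge [-0.9  0.  -1. ] j [ 0.23  0.46 -0.47  2.18  0.57  0.39  1.06]
shift [  8.4   2.8 -17.9] turn [-0.001 -0.002  0.003]
```

Emit:
carry_out(motion=[4, 1.5, -9, 0, -0.002, 0.003, 4, 1, -9, 0, 0, 0, 0, 0, 0, 0, 0, 0, 0, 0, 0, 0, 0, 0])

```text
clock: 11.2
tcp_pos: [0.4862, 0.0396, 0.1032]
orientation: [-0.093, 0.99, 0.009, 0.103]
contact_force: [-0.5, -0.6, -2.4]
opening: 0.0358
gripper_force: 30.0
```

```bash
cat > al2.py <<'E'
from k import *
stat(); s,p,r=carr(); c=camera_model("wrist"); im=grab_frame("wrist")
P=lambda x,y,z:proj(c,TIP+np.array([x,y,z])@np.array([gx,gy,gz])*1e-3,True)[0].round(1)
Q=lambda x,y,z:proj(c,p+r.apply(np.array([x,y,z])*1e-3),True)[0].round(1)
print("bed -32",P(-32,-15,-16),P(-32,15,-16),"at -29",P(-29,-15,-16),P(-29,15,-16))
for z in(27,20,10,0): print("carr end z",z,Q(-26,-18,z),Q(-26,0,z),Q(-26,18,z))
a,b=(P(-40,-30,-16)-3).astype(int); o=cv2.resize(im[b-10:b+90,a-5:a+115],None,fx=6,fy=6,interpolation=cv2.INTER_CUBIC)
cv2.imwrite("pics/F.png",o);print("crop origin",a-5,b-10)
E
python3 al2.py
```

```text
t 11.2 tcp [0.4862 0.0396 0.1032] carr@gauge [0.28 2.57 4.13] rot [ 0.002 -0.     0.003] F@gauge [-1.5 -0.5 -2. ] j [ 0.18  0.5  -0.42  2.18  0.61  0.34  1.02]
bed -32 [291.9 190.8] [336.4 190.9] at -29 [291.9 195.2] [336.3 195.3]
carr end z 27 [283.6 206. ] [317.9 206. ] [352.2 206. ]
carr end z 20 [285. 205.] [317.9 205. ] [350.8 204.9]
carr end z 10 [286.8 203.6] [317.9 203.6] [348.9 203.5]
carr end z 0 [288.4 202.3] [317.9 202.3] [347.3 202.3]
crop origin 261 166
```

View pics/F.png

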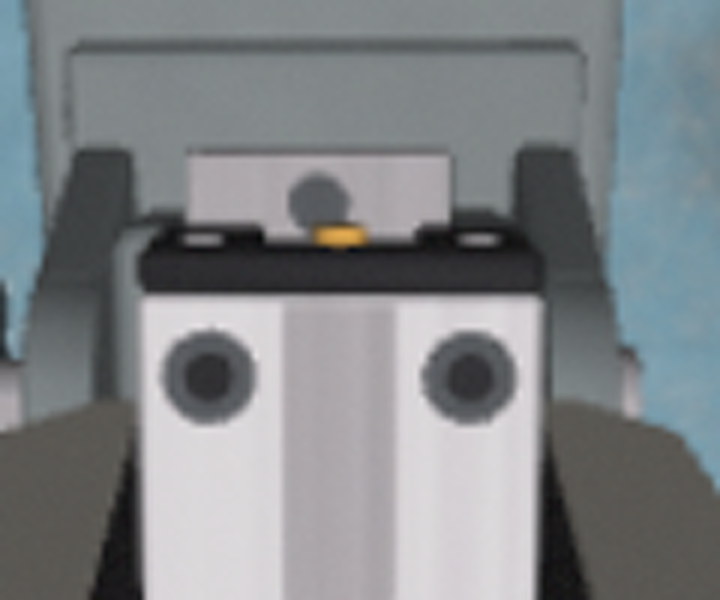

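Crop: carriage caps 138–543 (centre 340) and bed 187–450 (centre 318.5). The carriage sits about 2.7 mm too far to +y. The yaw looks square. I'll correct this and creep in.

Emit:
carry_out(motion=[0.5, -2.8, 0, 0, 0, 0, 0, 0, 0, 0, 0, 0, 0.4, 0, -1, 0, 0, 0, 0.4, 0, -1, 0, 0, 0, 0.4, 0, -1, 0, 0, 0, 0, 0, 0, 0, 0, 0])

```text
clock: 11.85
tcp_pos: [0.4879, 0.0359, 0.1007]
orientation: [-0.093, 0.99, 0.009, 0.103]
contact_force: [-0.0, 0.2, -0.6]
opening: 0.0359
gripper_force: 30.0
```

```bash
python3 -c "
from k import *
stat()"
```

```text
t 11.85 tcp [0.4879 0.0359 0.1007] carr@gauge [ 0.14 -1.37  1.51] rot [ 0.001 -0.001  0.002] F@gauge [-0.2  0.2 -0.6] j [ 0.19  0.51 -0.41  2.18  0.62  0.34  1.03]
```

Emit:
carry_out(motion=[-0.2, 1.1, 0, 0, 0, 0, 0, 0, 0, 0, 0, 0, 0.4, 0.1, -0.9, 0, 0, 0, 0.4, 0.1, -0.9, 0, 0, 0, 0, 0, 0, 0, 0, 0])

```text
clock: 12.35
tcp_pos: [0.4885, 0.0372, 0.0989]
orientation: [-0.093, 0.99, 0.009, 0.103]
contact_force: [-0.7, -0.3, -1.7]
opening: 0.0361
gripper_force: 30.0
```

```bash
python3 -c "
from k import *
stat()"
```

```text
t 12.35 tcp [0.4885 0.0372 0.0989] carr@gauge [ 0.22 -0.21 -0.49] rot [ 0.001 -0.001  0.002] F@gauge [-1.4 -0.2 -1.3] j [ 0.18  0.51 -0.41  2.18  0.62  0.33  1.02]
```

Still free at -0.5 (weight only). Continuing.

Emit:
carry_out(motion=[0.4, 0.1, -0.9, 0, 0, 0, 0.4, 0.1, -0.9, 0, 0, 0, 0, 0, 0, 0, 0, 0])

```text
clock: 12.65
tcp_pos: [0.4893, 0.0374, 0.0971]
orientation: [-0.093, 0.99, 0.009, 0.103]
contact_force: [0.4, 0.7, -2.3]
opening: 0.0357
gripper_force: 30.0
```

```bash
python3 -c "
from k import *
stat()"
```

```text
t 12.65 tcp [0.4893 0.0374 0.0971] carr@gauge [ 0.28 -0.15 -2.47] rot [ 0.001 -0.001  0.002] F@gauge [-0.4  0.6 -2.3] j [ 0.17  0.52 -0.4   2.18  0.63  0.33  1.02]
```

Emit:
carry_out(motion=[0.4, 0.1, -0.9, 0, 0, 0, 0.4, 0.1, -0.9, 0, 0, 0, 0.4, 0.1, -0.9, 0, 0, 0, 0, 0, 0, 0, 0, 0])

```text
clock: 13.05
tcp_pos: [0.4905, 0.0377, 0.0944]
orientation: [-0.093, 0.99, 0.009, 0.103]
contact_force: [0.6, 0.1, -2.0]
opening: 0.0356
gripper_force: 30.0
```

Emit:
carry_out(motion=[0.4, 0.1, -0.9, 0, 0, 0, 0.4, 0.1, -0.9, 0, 0, 0, 0, 0, 0, 0, 0, 0])

```text
clock: 13.35
tcp_pos: [0.4913, 0.0379, 0.0926]
orientation: [-0.093, 0.99, 0.009, 0.103]
contact_force: [0.8, -0.6, -1.9]
opening: 0.0352
gripper_force: 30.0
```

```bash
python3 -c "
from k import *
stat()"
```

```text
t 13.35 tcp [0.4913 0.0379 0.0926] carr@gauge [ 0.39 -0.03 -7.41] rot [ 0.001 -0.001  0.002] F@gauge [-0.2 -0.8 -2. ] j [ 0.16  0.52 -0.39  2.18  0.64  0.32  1.01]
```

Past go with no lateral force. Now the shoulder is near.

Emit:
carry_out(motion=[0.4, 0.1, -0.9, 0, 0, 0, 0.2, 0, -0.5, 0, 0, 0, 0, 0, 0, 0, 0, 0])

```text
clock: 13.65
tcp_pos: [0.4919, 0.0379, 0.0913]
orientation: [-0.092, 0.99, 0.009, 0.103]
contact_force: [0.1, 0.6, -1.9]
opening: 0.0359
gripper_force: 30.0
```

Emit:
carry_out(motion=[0.4, 0.1, -0.9, 0, 0, 0, 0, 0, 0, 0, 0, 0])

```text
clock: 13.85
tcp_pos: [0.4923, 0.0381, 0.0904]
orientation: [-0.093, 0.99, 0.009, 0.103]
contact_force: [0.0, 1.2, -2.1]
opening: 0.0354
gripper_force: 30.0
```

```bash
python3 -c "
from k import *
stat()"
```

```text
t 13.85 tcp [0.4923 0.0381 0.0904] carr@gauge [ 0.42 -0.04 -9.89] rot [ 0.001 -0.001  0.002] F@gauge [-0.6  1.1 -2. ] j [ 0.16  0.53 -0.38  2.18  0.64  0.31  1.  ]
```

Emit:
carry_out(motion=[0.4, 0.1, -0.9, 0, 0, 0, 0.2, 0, -0.5, 0, 0, 0, 0, 0, 0, 0, 0, 0])

```text
clock: 14.15
tcp_pos: [0.4929, 0.0382, 0.089]
orientation: [-0.093, 0.99, 0.009, 0.103]
contact_force: [0.4, -0.4, -0.6]
opening: 0.0354
gripper_force: 30.0
```

Emit:
carry_out(motion=[0.4, 0.1, -0.9, 0, 0, 0, 0, 0, 0, 0, 0, 0])

```text
clock: 14.35
tcp_pos: [0.4933, 0.0383, 0.0881]
orientation: [-0.092, 0.99, 0.009, 0.103]
contact_force: [-0.1, 0.4, -1.7]
opening: 0.0359
gripper_force: 30.0
```

Emit:
carry_out(motion=[0.4, 0.1, -0.9, 0, 0, 0, 0, 0, 0, 0, 0, 0])

```text
clock: 14.55
tcp_pos: [0.4937, 0.0384, 0.0872]
orientation: [-0.093, 0.99, 0.009, 0.103]
contact_force: [0.1, 0.0, -0.9]
opening: 0.0357
gripper_force: 30.0
```

```bash
python3 -c "
from k import *
stat()"
```

```text
t 14.55 tcp [0.4937 0.0384 0.0872] carr@gauge [  0.51   0.04 -13.4 ] rot [ 0.001 -0.001  0.002] F@gauge [-0.2 -0.  -0.9] j [ 0.15  0.54 -0.37  2.18  0.65  0.31  1.  ]
```

Emit:
carry_out(motion=[0.4, 0.1, -0.9, 0, 0, 0, 0.3, 0, -0.7, 0, 0, 0, 0, 0, 0, 0, 0, 0])

```text
clock: 14.85
tcp_pos: [0.4944, 0.0385, 0.0856]
orientation: [-0.092, 0.99, 0.009, 0.103]
contact_force: [-1.2, 0.5, -1.0]
opening: 0.0355
gripper_force: 30.0
```

Emit:
carry_out(motion=[0.2, 0, -0.5, 0, 0, 0, 0, 0, 0, 0, 0, 0])

```text
clock: 15.05
tcp_pos: [0.4946, 0.0385, 0.0855]
orientation: [-0.093, 0.99, 0.009, 0.103]
contact_force: [-1.2, 0.0, 4.1]
opening: 0.0357
gripper_force: 30.0
```

Emit:
carry_out(motion=[0.2, 0, -0.5, 0, 0, 0, 0, 0, 0, 0, 0, 0])

```text
clock: 15.25
tcp_pos: [0.4946, 0.0385, 0.0855]
orientation: [-0.093, 0.99, 0.009, 0.104]
contact_force: [-3.5, -0.7, 10.4]
opening: 0.0359
gripper_force: 30.0
```

```bash
python3 -c "
from k import *
stat()"
```

```text
t 15.25 tcp [0.4946 0.0385 0.0855] carr@gauge [  0.69  -0.03 -15.34] rot [ 0.001 -0.002  0.002] F@gauge [ 0.9 -0.1 10.9] j [ 0.14  0.54 -0.37  2.18  0.65  0.3   0.99]
```

It comes down to the bed with 11 N (-15.3), so carriage 1 is loose and goes to the red tray. Backing out.

Emit:
carry_out(motion=[-4, -1, 9, 0, 0, 0, -8, -1.5, 18, 0, 0, 0, -12, -2, 28, 0, 0, 0, 0, 0, 20, 0, 0, 0, 0, 0, 0, 0, 0, 0])

```text
clock: 15.75
tcp_pos: [0.4723, 0.034, 0.1621]
orientation: [-0.092, 0.99, 0.009, 0.106]
contact_force: [0.5, 1.5, -2.1]
opening: 0.0356
gripper_force: 30.0
```

```bash
cat >> k.py <<'E'
TR=dict(red=((.434,-.3955),.022),yellow=((.457,-.2765),-.042),green=((.473,-.1715),.012))
def tray(n,z):
    (x,y),a=TR[n]; rows([x,y,z],R.from_euler("z",a))
E
python3 -c "
from k import *
stat();tray('red',.1);tray('red',.0035)"
```

```text
t 15.75 tcp [0.4723 0.034  0.1621] carr@gauge [10.06 -0.33 64.05] rot [ 0.001 -0.007  0.001] F@gauge [-0.2  1.4 -2.2] j [ 0.33  0.39 -0.59  2.15  0.48  0.49  1.15]
shift [ -38.6 -429.5  -50.9] turn [-0.043  0.411 -0.162]
shift [ -38.6 -429.5 -147.4] turn [-0.043  0.411 -0.162]
```

Emit:
carry_out(motion=[-4, -43, 0, -0.004, 0.041, -0.016, -4, -43, 0, -0.004, 0.041, -0.016, -4, -43, 0, -0.004, 0.041, -0.016, -4, -43, 0, -0.004, 0.041, -0.016, -4, -43, 0, -0.004, 0.041, -0.016, -4, -43, -10, -0.004, 0.041, -0.016, -4, -43, -10, -0.004, 0.041, -0.016, -4, -43, -10, -0.005, 0.041, -0.016, -4, -43, -10, -0.005, 0.041, -0.017, -3, -43, -11, -0.005, 0.042, -0.017, 0, 0, 0, 0, 0, 0, 0, 0, 0, 0, 0, 0])

```text
clock: 16.95
tcp_pos: [0.4309, -0.3965, 0.1062]
orientation: [-0.01, 0.995, -0.001, -0.103]
contact_force: [0.1, 0.9, -1.5]
opening: 0.0356
gripper_force: 30.0
```

```bash
python3 -c "
from k import *
stat();tray('red',.0035)"
```

```text
t 16.95 tcp [ 0.4309 -0.3965  0.1062] carr@gauge [-126.72 -415.89   60.87] rot [-0.03   0.412 -0.164] F@gauge [-0.3  0.8 -1.5] j [ 0.91  0.76 -0.48  1.59  0.49  1.09  1.83]
shift [  2.8   1.  -91.6] turn [-0.003 -0.008  0.002]
```

Emit:
carry_out(motion=[1, 1, -40, -0.003, -0.008, 0.002, 1, 0, -35, 0, 0, 0, 1, 0, -12, 0, 0, 0, 0, 0, -2, 0, 0, 0, 0, 0, 0, 0, 0, 0])

```text
clock: 17.45
tcp_pos: [0.4358, -0.3946, 0.0205]
orientation: [-0.012, 0.995, -0.004, -0.098]
contact_force: [0.4, -0.5, -1.7]
opening: 0.0354
gripper_force: 30.0
```

Emit:
carry_out(motion=[0, 0, -1.5, 0, 0, 0, 0, 0, 0, 0, 0, 0])

```text
clock: 17.65
tcp_pos: [0.4356, -0.3955, 0.0196]
orientation: [-0.012, 0.995, -0.004, -0.097]
contact_force: [-0.1, 0.6, -1.4]
opening: 0.0357
gripper_force: 30.0
```

```bash
python3 -c "
from k import *
stat();tray('red',.003)"
```

```text
t 17.65 tcp [ 0.4356 -0.3955  0.0196] carr@gauge [-156.39 -415.9   -20.71] rot [-0.037  0.401 -0.158] F@gauge [-0.5  0.6 -1.3] j [ 0.88  0.87 -0.44  1.65  0.56  0.93  1.76]
shift [-2.  -0.  -5.4] turn [ 0.004  0.005 -0.002]
```

Emit:
carry_out(motion=[0, 0, -3, 0.004, 0.005, 0, 0, 0, -1.5, 0, 0, 0, 0, 0, 0, 0, 0, 0])

```text
clock: 17.95
tcp_pos: [0.4351, -0.3954, 0.0142]
orientation: [-0.012, 0.995, -0.002, -0.101]
contact_force: [0.6, 0.3, 2.6]
opening: 0.0358
gripper_force: 30.0
```

Emit:
carry_out(motion=[0, 0, -0.6, 0, 0, 0, 0, 0, 0, 0, 0, 0])

```text
clock: 18.15
tcp_pos: [0.435, -0.3954, 0.0142]
orientation: [-0.012, 0.995, -0.002, -0.101]
contact_force: [-1.0, 0.2, 5.4]
opening: 0.0354
gripper_force: 30.0
```

Emit:
carry_out(motion=[0, 0, 0, 0, 0, 0, 0, 0, 0, 0, 0, 0, 0, 0, 0, 0, 0, 0, 4, 0, 20, 0, 0, 0, 8, 0, 40, 0, 0, 0, 8, 0, 45, 0, 0, 0, 0, 0, 30, 0, 0, 0], gripper=0.3)

```text
clock: 18.85
tcp_pos: [0.457, -0.3948, 0.1508]
orientation: [-0.012, 0.995, -0.002, -0.099]
contact_force: [0.5, -0.0, 0.7]
opening: 0.0606
gripper_force: 0.0
```

```bash
cat >> k.py <<'E'
def pick(x,y,z,a,pitch=.2):
    T=R.from_euler("z",a)*R.from_euler("y",pitch)*R.from_matrix(np.diag([-1,1,-1]))
    print(*plan([x,y,z],T.as_quat()))
E
python3 -c "
from k import *
stat();pick(.4842,.2743,.0190,-.1)"
```

```text
t 18.85 tcp [ 0.457  -0.3948  0.1508] carr@gauge [ -85.11 -419.05   91.54] rot [-0.032  0.403 -0.158] F@gauge [ 0.8 -0.1  0.5] j [ 0.89  0.73 -0.5   1.5   0.46  1.2   1.85]
[  27.2  669.1 -131.8] [ 0.002  0.002 -0.125]
```

Emit:
carry_out(motion=[2, 48, 0, 0, 0, -0.01, 2, 48, 0, 0, 0, -0.01, 2, 48, 0, 0, 0, -0.01, 2, 48, 0, 0, 0, -0.01, 2, 48, 0, 0, 0, -0.01, 2, 48, 0, 0, 0, -0.01, 2, 48, 0, 0, 0, -0.01, 2, 48, 0, 0, 0, -0.01, 2, 48, 0, 0, 0, -0.01, 2, 48, 0, 0, 0, -0.01, 2, 48, 0, 0, 0, -0.01, 2, 48, 0, 0, 0, -0.01])

```text
clock: 20.05
tcp_pos: [0.4786, 0.1827, 0.1479]
orientation: [0.048, 0.994, 0.005, -0.101]
contact_force: [1.5, -0.6, 0.1]
opening: 0.0604
gripper_force: 0.0
```

Emit:
carry_out(motion=[1, 48, -10, 0, 0, -0.005, 1, 40, -40, 0, 0, 0, 0, 0, -30, 0, 0, 0, 0, 0, 0, 0, 0, 0, 0, 0, 0, 0, 0, 0])

```text
clock: 20.55
tcp_pos: [0.4807, 0.2635, 0.0726]
orientation: [0.051, 0.994, 0.004, -0.101]
contact_force: [-0.2, -0.2, 0.9]
opening: 0.0604
gripper_force: 0.0
```

```bash
python3 -c "
from k import *
pick(.4842,.2743,.0190,-.1);print(observe()['joints'])"
```

```text
[  3.5  10.8 -53.6] [ 0.001 -0.003  0.002]
[-0.16161134  0.77672616 -0.532039    1.71210518  0.29970564  0.91434878
  0.67410633]
```

Emit:
carry_out(motion=[4, 11, -10, 0, 0, 0, 0, 0, -30, 0, 0, 0, 0, 0, -10, 0, 0, 0, 0, 0, -3, 0, 0, 0, 0, 0, 0, 0, 0, 0])

```text
clock: 21.05
tcp_pos: [0.4851, 0.2753, 0.0201]
orientation: [0.051, 0.994, 0.005, -0.101]
contact_force: [-0.2, -0.6, 0.5]
opening: 0.0603
gripper_force: 0.0
```

Emit:
carry_out(motion=[0, 0, 0, 0, 0, 0, 0, 0, 0, 0, 0, 0, 0, 0, 0, 0, 0, 0, 0, 0, 0, 0, 0, 0], gripper=-1)

```text
clock: 21.45
tcp_pos: [0.485, 0.2755, 0.0203]
orientation: [0.05, 0.994, 0.005, -0.1]
contact_force: [-0.4, -0.7, 2.3]
opening: 0.0359
gripper_force: 29.8
```

```bash
python3 -c "
from k import *
save(.4842);stat();gauge(20,0,0)"
```

```text
saved [-1.70480736e+00 -7.83612281e-04  1.21707184e+01]
t 21.45 tcp [0.485  0.2755 0.0203] carr@gauge [  0.37 234.87 -88.54] rot [-0.058  0.403 -0.282] F@gauge [ 0.4 -0.6  2.3] j [-0.2   0.86 -0.5   1.71  0.34  0.83  0.65]
shift [  -4.1 -239.5   98.9] turn [ 0.017 -0.407  0.282]
```

Emit:
carry_out(motion=[0, 0, 30, 0, 0, 0, 0, 0, 45, 0, 0, 0, 0, -10, 45, 0, 0, 0, 0, -38, 0, 0.003, -0.068, 0.047, -1, -38, 0, 0.003, -0.068, 0.047, -1, -38, -3, 0.003, -0.068, 0.047, -1, -38, -3, 0.003, -0.068, 0.047, -1, -38, -6, 0.003, -0.068, 0.047, 0, -38, -6, 0.002, -0.067, 0.047, 0, 0, 0, 0, 0, 0, 0, 0, 0, 0, 0, 0])

```text
clock: 22.55
tcp_pos: [0.4801, 0.0364, 0.1217]
orientation: [-0.091, 0.991, 0.009, 0.101]
contact_force: [0.3, 1.3, -0.7]
opening: 0.0357
gripper_force: 29.8
```

```bash
python3 -c "
from k import *
stat();gauge(3,0,0)"
```

```text
t 22.55 tcp [0.4801 0.0364 0.1217] carr@gauge [ 0.38  0.48 22.59] rot [-0.002  0.002 -0.002] F@gauge [ 0.2  1.2 -0.9] j [ 0.26  0.47 -0.51  2.17  0.6   0.41  1.03]
shift [  7.3   0.9 -18.2] turn [ 0.001 -0.002  0.003]
```

Emit:
carry_out(motion=[4, 0.5, -9, 0.001, -0.002, 0.003, 3.5, 0.5, -9, 0, 0, 0, 0, 0, 0, 0, 0, 0, 0, 0, 0, 0, 0, 0])

```text
clock: 22.95
tcp_pos: [0.4882, 0.0394, 0.1031]
orientation: [-0.094, 0.99, 0.01, 0.102]
contact_force: [-0.4, -0.2, -1.4]
opening: 0.0358
gripper_force: 29.8
```

```bash
python3 -c "
from k import *
stat();gauge(1.5,0,0)"
```

```text
t 22.95 tcp [0.4882 0.0394 0.1031] carr@gauge [0.85 2.05 2.19] rot [ 0.003 -0.     0.004] F@gauge [-0.9 -0.2 -1.1] j [ 0.21  0.51 -0.46  2.17  0.65  0.36  0.99]
shift [-0.1 -2.1 -1. ] turn [-0.001  0.    -0.005]
```

Emit:
carry_out(motion=[0, -1.2, -0.3, -0.001, 0, -0.004, 0, 0, 0, 0, 0, 0, 0, 0, 0, 0, 0, 0])

```text
clock: 23.25
tcp_pos: [0.4882, 0.0371, 0.1036]
orientation: [-0.091, 0.99, 0.009, 0.102]
contact_force: [0.5, 0.8, -0.6]
opening: 0.0359
gripper_force: 29.8
```

```bash
python3 -c "
from k import *
stat();gauge(1.5,0,0)"
```

```text
t 23.25 tcp [0.4882 0.0371 0.1036] carr@gauge [ 0.71 -0.25  2.77] rot [-0.001 -0.001 -0.001] F@gauge [ 0.4  0.7 -0.8] j [ 0.21  0.51 -0.46  2.17  0.65  0.36  0.99]
shift [-0.2  0.2 -1.4] turn [0.001 0.001 0.001]
```

Tip contact is expected near h≈+0.6. Creeping in.

Emit:
carry_out(motion=[0.4, 0.3, -0.9, 0, 0, 0, 0.4, 0.1, -0.9, 0, 0, 0, 0.2, 0, -0.5, 0, 0, 0, 0, 0, 0, 0, 0, 0])

```text
clock: 23.65
tcp_pos: [0.4892, 0.0377, 0.1012]
orientation: [-0.091, 0.99, 0.009, 0.102]
contact_force: [-0.6, 0.7, -0.1]
opening: 0.0356
gripper_force: 29.8
```

Emit:
carry_out(motion=[0.2, 0, -0.5, 0, 0, 0, 0, 0, 0, 0, 0, 0])

```text
clock: 23.85
tcp_pos: [0.4893, 0.0377, 0.1009]
orientation: [-0.092, 0.99, 0.009, 0.102]
contact_force: [-1.8, -0.4, 4.5]
opening: 0.0358
gripper_force: 29.8
```

```bash
python3 -c "
from k import *
stat();gauge(1.5,0,0)"
```

```text
t 23.85 tcp [0.4893 0.0377 0.1009] carr@gauge [ 0.72  0.11 -0.17] rot [-0.001 -0.001 -0.   ] F@gauge [ 0.1 -0.   4.9] j [ 0.2   0.51 -0.45  2.17  0.65  0.35  0.98]
shift [-1.3 -0.4  1.3] turn [0.001 0.001 0.001]
```

Stopped at the tip with about 6 N, with no lateral force and centred as carriage 1 was. Carriage 2 is tight and goes to the yellow tray.

Emit:
carry_out(motion=[-4, -1, 10, 0, 0, 0, -12, -2, 28, 0, 0, 0, 0, 0, 20, 0, 0, 0, 0, 0, 0, 0, 0, 0])

```text
clock: 24.25
tcp_pos: [0.475, 0.0346, 0.1606]
orientation: [-0.091, 0.99, 0.009, 0.105]
contact_force: [-0.3, 0.1, -1.6]
opening: 0.0356
gripper_force: 29.8
```

```bash
python3 -c "
from k import *
stat();tray('yellow',.05)"
```

```text
t 24.25 tcp [0.475  0.0346 0.1606] carr@gauge [10.97 -0.28 60.49] rot [-0.002 -0.006 -0.001] F@gauge [-0.9  0.1 -1.4] j [ 0.35  0.41 -0.62  2.15  0.51  0.5   1.11]
shift [ -17.3 -311.2  -98.4] turn [-0.028  0.412 -0.222]
```

Emit:
carry_out(motion=[-2, -39, 0, -0.003, 0.051, -0.028, -2, -39, 0, -0.003, 0.051, -0.028, -2, -39, 0, -0.003, 0.051, -0.028, -2, -39, 0, -0.003, 0.051, -0.028, -2, -39, 0, -0.004, 0.052, -0.028, -2, -39, -20, -0.004, 0.052, -0.028, -2, -39, -30, -0.004, 0.052, -0.027, -3, -38, -40, -0.004, 0.052, -0.027, 0, 0, -5, 0, 0, 0, 0, 0, 0, 0, 0, 0, 0, 0, 0, 0, 0, 0])

```text
clock: 25.35
tcp_pos: [0.4574, -0.2711, 0.0675]
orientation: [0.019, 0.995, 0.003, -0.102]
contact_force: [-0.0, 0.6, -0.5]
opening: 0.036
gripper_force: 29.8
```

```bash
python3 -c "
from k import *
stat();tray('yellow',.003)"
```

```text
t 25.35 tcp [ 0.4574 -0.2711  0.0675] carr@gauge [ -98.32 -297.36    5.31] rot [-0.044  0.408 -0.221] F@gauge [-0.1  0.6 -0.5] j [ 0.75  0.76 -0.5   1.75  0.49  0.96  1.53]
shift [  0.4  -5.4 -52.2] turn [-0.001 -0.004 -0.003]
```

Emit:
carry_out(motion=[0, -3, -20, -0.001, -0.004, -0.003, 0, -2, -20, 0, 0, 0, 0, 0, -7, 0, 0, 0, 0, 0, -2, 0, 0, 0, 0, 0, 0, 0, 0, 0])

```text
clock: 25.85
tcp_pos: [0.4575, -0.2772, 0.0195]
orientation: [0.022, 0.995, 0.002, -0.1]
contact_force: [-0.3, -0.5, -2.1]
opening: 0.0359
gripper_force: 29.8
```

```bash
python3 -c "
from k import *
stat();tray('yellow',.003)"
```

```text
t 25.85 tcp [ 0.4575 -0.2772  0.0195] carr@gauge [-118.12 -303.42  -38.45] rot [-0.047  0.403 -0.225] F@gauge [-1.2 -0.4 -1.7] j [ 0.74  0.83 -0.47  1.77  0.54  0.87  1.5 ]
shift [ 0.2  0.7 -4.2] turn [0.001 0.001 0.001]
```

Emit:
carry_out(motion=[0, 0, -2.5, 0, 0, 0, 0, 0, -1.2, 0, 0, 0, 0, 0, 0, 0, 0, 0])

```text
clock: 26.15
tcp_pos: [0.4572, -0.2779, 0.0152]
orientation: [0.022, 0.995, 0.002, -0.1]
contact_force: [0.3, 0.2, 0.5]
opening: 0.036
gripper_force: 29.8
```

Emit:
carry_out(motion=[0, 0, -0.6, 0, 0, 0, 0, 0, 0, 0, 0, 0])

```text
clock: 26.35
tcp_pos: [0.4572, -0.2779, 0.0152]
orientation: [0.022, 0.995, 0.002, -0.1]
contact_force: [-1.4, 0.4, 4.9]
opening: 0.036
gripper_force: 29.8
```

Emit:
carry_out(motion=[0, 0, 0, 0, 0, 0, 0, 0, 0, 0, 0, 0, 0, 0, 0, 0, 0, 0, 4, 0, 20, 0, 0, 0, 8, 0, 40, 0, 0, 0, 8, 0, 45, 0, 0, 0, 0, 0, 30, 0, 0, 0], gripper=0.3)

```text
clock: 27.05
tcp_pos: [0.4786, -0.2776, 0.1518]
orientation: [0.022, 0.995, 0.002, -0.099]
contact_force: [1.1, -0.2, 0.3]
opening: 0.0606
gripper_force: 0.0
```

```bash
python3 -c "
from k import *
t=camera_model('top')
for u in[(0,185),(97,183)]: print([onz(t,(155+u[0]/6-.4,140+u[1]/6-.4),z).round(3) for z in(0,.15)])
pick(.4915,.3687,.0190,-.08,.1)"
```

```text
[array([0.583, 0.464, 0.   ]), array([0.543, 0.405, 0.15 ])]
[array([0.585, 0.404, 0.   ]), array([0.545, 0.352, 0.15 ])]
[  12.9  646.3 -132.8] [-0.005 -0.098 -0.036]
```

Emit:
carry_out(motion=[1, 48, 0, 0, -0.01, -0.003, 1, 48, 0, 0, -0.01, -0.003, 1, 48, 0, 0, -0.01, -0.003, 1, 48, 0, 0, -0.01, -0.003, 1, 48, 0, 0, -0.01, -0.003, 1, 48, 0, 0, -0.01, -0.003, 1, 48, 0, 0, -0.01, -0.003, 1, 48, 0, 0, -0.01, -0.003, 1, 48, 0, 0, -0.01, -0.003, 1, 48, 0, 0, -0.01, -0.003, 1, 48, 0, 0, 0, -0.003, 1, 48, 0, 0, 0, -0.003])

```text
clock: 28.25
tcp_pos: [0.4883, 0.2998, 0.149]
orientation: [0.04, 0.998, 0.004, -0.051]
contact_force: [1.3, 0.1, 0.4]
opening: 0.0606
gripper_force: 0.0
```

Emit:
carry_out(motion=[1, 40, -10, 0, 0, 0, 0, 28, -40, 0, 0, 0, 0, 0, -30, 0, 0, 0, 0, 0, 0, 0, 0, 0, 0, 0, 0, 0, 0, 0])

```text
clock: 28.75
tcp_pos: [0.4898, 0.3654, 0.069]
orientation: [0.04, 0.998, 0.004, -0.051]
contact_force: [0.2, 0.3, 0.8]
opening: 0.0604
gripper_force: 0.0
```

```bash
python3 -c "
from k import *
pick(.4915,.3687,.0190,-.08,.1);print(observe()['joints'].round(2))"
```

```text
[  1.7   3.3 -50. ] [-0.004 -0.003  0.001]
[-0.34  0.81 -0.53  1.61  0.38  0.9   0.5 ]
```

Emit:
carry_out(motion=[2, 3, -10, 0, 0, 0, 0, 0, -25, 0, 0, 0, 0, 0, -10, 0, 0, 0, 0, 0, -4, 0, 0, 0, 0, 0, 0, 0, 0, 0])

```text
clock: 29.25
tcp_pos: [0.492, 0.369, 0.0204]
orientation: [0.04, 0.998, 0.005, -0.051]
contact_force: [0.9, 0.7, -0.6]
opening: 0.0607
gripper_force: 0.0
```

Emit:
carry_out(motion=[0, 0, 0, 0, 0, 0, 0, 0, 0, 0, 0, 0, 0, 0, 0, 0, 0, 0, 0, 0, 0, 0, 0, 0], gripper=-1)

```text
clock: 29.65
tcp_pos: [0.4921, 0.37, 0.0209]
orientation: [0.04, 0.998, 0.006, -0.05]
contact_force: [0.3, -0.2, 2.2]
opening: 0.0354
gripper_force: 29.8
```

```bash
python3 -c "
from k import *
save(.4915);stat();gauge(20,0,0)"
```

```text
saved [-0.72562096 -0.0914434  12.86244309]
t 29.65 tcp [0.4921 0.37   0.0209] carr@gauge [ 22.92 326.38 -98.24] rot [-0.054  0.404 -0.262] F@gauge [ 1.1 -0.3  1.9] j [-0.36  0.88 -0.5   1.63  0.42  0.81  0.48]
shift [ -11.6 -334.1   98.8] turn [ 0.021 -0.407  0.262]
```

Emit:
carry_out(motion=[0, 0, 30, 0, 0, 0, 0, 0, 45, 0, 0, 0, 0, -10, 45, 0, 0, 0, -1, -40, 0, 0.003, -0.051, 0.033, -1, -40, 0, 0.003, -0.051, 0.033, -1, -40, 0, 0.003, -0.051, 0.033, -2, -40, 0, 0.003, -0.051, 0.033, -2, -40, -3, 0.003, -0.051, 0.033, -2, -40, -5, 0.002, -0.051, 0.033, -2, -40, -5, 0.002, -0.051, 0.032, -1, -44, -7, 0.002, -0.05, 0.032, 0, 0, 0, 0, 0, 0])

```text
clock: 30.85
tcp_pos: [0.4753, 0.0268, 0.118]
orientation: [-0.087, 0.985, 0.012, 0.146]
contact_force: [-1.0, -0.3, -1.4]
opening: 0.0361
gripper_force: 29.8
```

Emit:
carry_out(motion=[0, 0, 0, 0, 0, 0, 0, 0, 0, 0, 0, 0])

```text
clock: 31.05
tcp_pos: [0.4803, 0.0365, 0.1206]
orientation: [-0.093, 0.984, 0.017, 0.151]
contact_force: [-0.3, -0.0, -1.4]
opening: 0.0357
gripper_force: 29.9
```

```bash
python3 -c "
from k import *
stat();gauge(3,0,0)"
```

```text
t 31.05 tcp [0.4803 0.0365 0.1206] carr@gauge [ 0.33  0.56 20.88] rot [-0.001 -0.     0.002] F@gauge [-0.9  0.  -1.2] j [ 0.21  0.44 -0.42  2.26  0.78  0.23  0.87]
shift [  6.8   0.7 -16.6] turn [ 0.001  0.001 -0.001]
```

Emit:
carry_out(motion=[3.5, 0, -8.5, 0, 0, 0, 3, 0, -7.5, 0, 0, 0, 0, 0, 0, 0, 0, 0, 0, 0, 0, 0, 0, 0, 0, 0, 0, 0, 0, 0])

```text
clock: 31.55
tcp_pos: [0.4864, 0.036, 0.1045]
orientation: [-0.093, 0.984, 0.017, 0.151]
contact_force: [-0.3, 0.2, -1.8]
opening: 0.0356
gripper_force: 29.9
```

```bash
python3 -c "
from k import *
stat();gauge(1.5,0,0)"
```

```text
t 31.55 tcp [0.4864 0.036  0.1045] carr@gauge [-0.62 -0.99  3.78] rot [-0.001  0.     0.002] F@gauge [-1.   0.2 -1.5] j [ 0.14  0.47 -0.33  2.26  0.83  0.17  0.83]
shift [ 1.3  1.2 -1.9] turn [ 0.002 -0.    -0.001]
```

Emit:
carry_out(motion=[1, 1.1, -1, 0, 0, 0, 0.4, 0, -0.9, 0, 0, 0, 0.4, 0.1, -0.9, 0, 0, 0, 0, 0, 0, 0, 0, 0, 0, 0, 0, 0, 0, 0])

```text
clock: 32.05
tcp_pos: [0.4879, 0.0363, 0.1013]
orientation: [-0.092, 0.984, 0.016, 0.15]
contact_force: [-0.4, -0.3, -1.4]
opening: 0.0356
gripper_force: 29.9
```

```bash
python3 -c "
from k import *
stat();gauge(1.5,0,0)"
```

```text
t 32.05 tcp [0.4879 0.0363 0.1013] carr@gauge [-0.48 -1.05  0.23] rot [-0.002  0.001  0.001] F@gauge [-1.  -0.3 -1.1] j [ 0.13  0.48 -0.31  2.26  0.84  0.17  0.82]
shift [-0.3  1.   1.4] turn [ 0.003 -0.001  0.   ]
```

Emit:
carry_out(motion=[-0.2, 1, 0, 0, 0, 0, 0, 0, 0, 0, 0, 0, 0, 0, 0, 0, 0, 0])

```text
clock: 32.35
tcp_pos: [0.4877, 0.0374, 0.1013]
orientation: [-0.092, 0.984, 0.016, 0.151]
contact_force: [0.1, -0.7, -1.2]
opening: 0.036
gripper_force: 29.9
```

Emit:
carry_out(motion=[0.4, 0.1, -0.9, 0, 0, 0, 0.3, 0.1, -0.6, 0, 0, 0, 0, 0, 0, 0, 0, 0])

```text
clock: 32.65
tcp_pos: [0.4885, 0.0376, 0.0997]
orientation: [-0.092, 0.984, 0.016, 0.15]
contact_force: [-0.7, -0.3, -0.2]
opening: 0.0358
gripper_force: 29.9
```

```bash
python3 -c "
from k import *
stat()"
```

```text
t 32.65 tcp [0.4885 0.0376 0.0997] carr@gauge [-0.37  0.11 -1.52] rot [-0.002  0.001  0.001] F@gauge [-0.8 -0.2  0.1] j [ 0.12  0.48 -0.3   2.26  0.84  0.16  0.81]
```

Emit:
carry_out(motion=[0.4, 0.1, -0.9, 0, 0, 0, 0.4, 0.1, -0.9, 0, 0, 0, 0, 0, 0, 0, 0, 0])

```text
clock: 32.95
tcp_pos: [0.4892, 0.0378, 0.0979]
orientation: [-0.092, 0.984, 0.016, 0.15]
contact_force: [0.1, 0.4, -1.8]
opening: 0.0359
gripper_force: 29.9
```

Emit:
carry_out(motion=[0.4, 0.1, -0.9, 0, 0, 0, 0.4, 0.1, -0.9, 0, 0, 0, 0.2, 0, -0.5, 0, 0, 0, 0, 0, 0, 0, 0, 0])

```text
clock: 33.35
tcp_pos: [0.4902, 0.038, 0.0956]
orientation: [-0.092, 0.984, 0.016, 0.15]
contact_force: [-0.5, -0.1, -1.1]
opening: 0.0357
gripper_force: 29.9
```

Emit:
carry_out(motion=[0.2, 0, -0.5, 0, 0, 0, 0, 0, 0, 0, 0, 0])

```text
clock: 33.55
tcp_pos: [0.4905, 0.0379, 0.0952]
orientation: [-0.092, 0.984, 0.016, 0.151]
contact_force: [-1.3, -0.2, -0.7]
opening: 0.0361
gripper_force: 29.9
```

```bash
python3 -c "
from k import *
stat()"
```

```text
t 33.55 tcp [0.4905 0.0379 0.0952] carr@gauge [-0.29  0.13 -6.48] rot [-0.002  0.001  0.001] F@gauge [-1.5  0.1 -0.1] j [ 0.1   0.49 -0.28  2.26  0.85  0.14  0.8 ]
```

Emit:
carry_out(motion=[0.2, 0, -0.5, 0, 0, 0, 0, 0, 0, 0, 0, 0])

```text
clock: 33.75
tcp_pos: [0.4907, 0.0379, 0.0947]
orientation: [-0.092, 0.984, 0.016, 0.151]
contact_force: [-0.3, 0.4, -0.7]
opening: 0.0355
gripper_force: 29.9
```

Emit:
carry_out(motion=[0.2, 0, -0.5, 0, 0, 0, 0, 0, 0, 0, 0, 0])

```text
clock: 33.95
tcp_pos: [0.4909, 0.038, 0.0943]
orientation: [-0.092, 0.984, 0.016, 0.151]
contact_force: [-1.8, -0.1, 1.2]
opening: 0.0356
gripper_force: 29.8
```

Emit:
carry_out(motion=[0.2, 0, -0.5, 0, 0, 0, 0, 0, 0, 0, 0, 0])

```text
clock: 34.15
tcp_pos: [0.491, 0.038, 0.0941]
orientation: [-0.092, 0.984, 0.016, 0.151]
contact_force: [-2.5, 0.4, 3.1]
opening: 0.0361
gripper_force: 29.8
```

```bash
python3 -c "
from k import *
stat()"
```

```text
t 34.15 tcp [0.491  0.038  0.0941] carr@gauge [-0.22  0.13 -7.75] rot [-0.002  0.001  0.001] F@gauge [-1.   0.9  3.8] j [ 0.09  0.5  -0.27  2.26  0.85  0.14  0.8 ]
```

Emit:
carry_out(motion=[0.1, 0, -0.3, 0, 0, 0, 0, 0, 0, 0, 0, 0])

```text
clock: 34.35
tcp_pos: [0.4911, 0.0381, 0.0939]
orientation: [-0.092, 0.984, 0.016, 0.151]
contact_force: [-3.7, -0.8, 6.6]
opening: 0.0358
gripper_force: 29.8
```

Emit:
carry_out(motion=[-4, -1, 10, 0, 0, 0, -12, -2, 28, 0, 0, 0, 0, 0, 25, 0, 0, 0, 0, 0, 0, 0, 0, 0])

```text
clock: 34.75
tcp_pos: [0.4769, 0.0349, 0.1589]
orientation: [-0.092, 0.984, 0.017, 0.153]
contact_force: [0.8, 0.4, -1.6]
opening: 0.0356
gripper_force: 29.9
```

```bash
python3 -c "
from k import *
stat();tray('green',.05)"
```

```text
t 34.75 tcp [0.4769 0.0349 0.1589] carr@gauge [12.25 -0.36 57.55] rot [-0.002 -0.005 -0.001] F@gauge [ 0.1  0.3 -1.8] j [ 0.36  0.39 -0.61  2.22  0.67  0.35  0.97]
shift [  -3.4 -206.4  -96.1] turn [-0.038  0.41  -0.169]
```

Stopped on the shoulder at -7.8 with about 8 N. Carriage 3 is good and goes to the green tray.

Emit:
carry_out(motion=[0, -30, 0, -0.005, 0.058, -0.024, 0, -30, 0, -0.005, 0.058, -0.024, 0, -30, 0, -0.005, 0.058, -0.024, 0, -30, 0, -0.005, 0.059, -0.024, -1, -30, 0, -0.006, 0.059, -0.024, -1, -30, -20, -0.006, 0.059, -0.024, -1, -26, -35, -0.006, 0.059, -0.025, 0, 0, -35, 0, 0, 0, 0, 0, -5, 0, 0, 0, 0, 0, 0, 0, 0, 0, 0, 0, 0, 0, 0, 0])

```text
clock: 35.85
tcp_pos: [0.4731, -0.1702, 0.0625]
orientation: [-0.008, 0.999, 0.003, -0.053]
contact_force: [0.2, -0.7, -0.6]
opening: 0.0357
gripper_force: 29.9
```

```bash
python3 -c "
from k import *
stat();tray('green',.003)"
```

```text
t 35.85 tcp [ 0.4731 -0.1702  0.0625] carr@gauge [ -69.15 -201.12  -13.39] rot [-0.034  0.409 -0.168] F@gauge [-0.2 -0.7 -0.6] j [ 0.67  0.73 -0.61  1.91  0.57  0.8   1.31]
shift [  0.5  -1.3 -46.6] turn [-0.    -0.004 -0.003]
```

Emit:
carry_out(motion=[0, -1, -20, 0, -0.004, -0.003, 0, 0, -18, 0, 0, 0, 0, 0, -5, 0, 0, 0, 0, 0, 0, 0, 0, 0, 0, 0, 0, 0, 0, 0])

```text
clock: 36.35
tcp_pos: [0.4732, -0.1719, 0.0197]
orientation: [-0.006, 0.999, 0.003, -0.05]
contact_force: [-0.1, 0.6, -1.9]
opening: 0.0354
gripper_force: 29.9
```

```bash
python3 -c "
from k import *
stat();tray('green',.003)"
```

```text
t 36.35 tcp [ 0.4732 -0.1719  0.0197] carr@gauge [ -86.15 -202.85  -52.59] rot [-0.036  0.405 -0.172] F@gauge [-0.7  0.6 -1.7] j [ 0.64  0.79 -0.55  1.93  0.64  0.71  1.26]
shift [ 0.4  0.4 -3.9] turn [0.    0.    0.001]
```

Emit:
carry_out(motion=[0, 0, -2.5, 0, 0, 0, 0, 0, -1.2, 0, 0, 0, 0, 0, 0, 0, 0, 0])

```text
clock: 36.65
tcp_pos: [0.4728, -0.1722, 0.0158]
orientation: [-0.005, 0.999, 0.003, -0.051]
contact_force: [-0.6, -0.1, 4.2]
opening: 0.0356
gripper_force: 29.8
```

Emit:
carry_out(motion=[0, 0, -0.6, 0, 0, 0, 0, 0, 0, 0, 0, 0])

```text
clock: 36.85
tcp_pos: [0.4728, -0.1722, 0.0158]
orientation: [-0.005, 0.999, 0.003, -0.051]
contact_force: [-2.6, 0.1, 10.0]
opening: 0.0358
gripper_force: 29.8
```

Seated. Release, lift, move off to +y and take a final look.

Emit:
carry_out(motion=[0, 0, 0, 0, 0, 0, 0, 0, 0, 0, 0, 0, 0, 0, 0, 0, 0, 0, 2, 0, 20, 0, 0, 0, 4, 0, 40, 0, 0, 0, 4, 0, 45, 0, 0, 0, 0, 0, 40, 0, 0, 0, 0, 40, 0, 0, 0, 0, 0, 40, 0, 0, 0, 0, 0, 40, 0, 0, 0, 0, 0, 0, 0, 0, 0, 0, 0, 0, 0, 0, 0, 0], gripper=0.3)

```text
clock: 38.05
tcp_pos: [0.482, -0.0513, 0.1591]
orientation: [-0.007, 0.999, 0.003, -0.052]
contact_force: [0.4, -0.0, -0.1]
opening: 0.0607
gripper_force: 0.0
```

Run:
```python
from h import *
print(observe()['clock'],observe()['tcp_pos'])
a=grab_frame("top")[140:270,160:420]; cv2.imwrite("pics/end.png",cv2.resize(a,None,fx=3,fy=3,interpolation=cv2.INTER_CUBIC))
```

```text
38.05 [ 0.48198938 -0.05130454  0.15906879]
```

View pics/end.png

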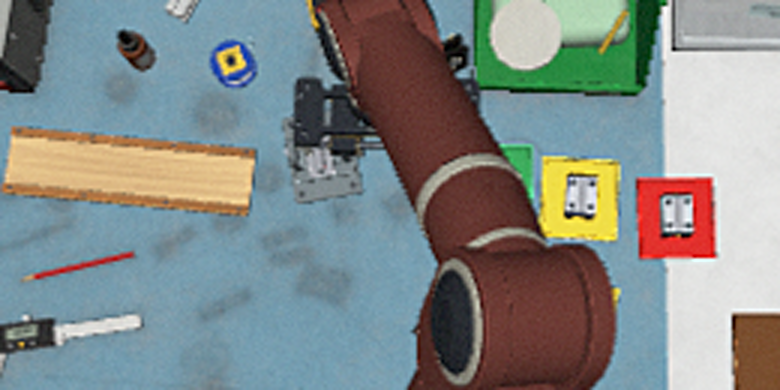

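The yellow tray holds a carriage at (580,196) and the red one at (677,214), both flat and centred. The board is empty and the bottle and reel are where they were. The arm hides the green tray, but that carriage was set down on firm contact and released cleanly.

```bash
python3 -c "
from rig import *
print(finish_job())"
```

```text
the job is handed in; nothing more can be done
None
```

All three carriages were gauged, sorted and handed in at about 38 s: nest 1 was loose (red), nest 2 tight (yellow) and nest 3 good (green); the last picture shows the red and yellow ones flat, but the arm hid the green tray and the mirror mount, so those two rest on a firm set-down, a clean release and no unexpected contact force.

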